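Pile the coasters in the dice pen and shut its gate

TASK

Put away the two oblong sandstone coasters lying on the shelf: one at a time, place each on the oblong coaster already in the dice pen, making one neat pile of three with all edges lined up, and set them down rather than dropping them. Then slide the pen's wooden gate fully shut and let go. Leave everything else (the round coaster, saucer, mug, pawn, and the owl, die and bell token in the pen) where it is.

Things in the scene. Friction and masses are not known exactly. Their poses are not given: they have to be found in the camera images.
- pen: Low open-topped wooden dice pen, fixed to the shelf. Origin at the underside, in the middle of the inner floor. Inner floor 180 mm (x) by 280 mm (y), 8 mm above the shelf; walls 10 mm thick with tops 42 mm above the shelf. Its front (-x side, towards the robot) has a fixed panel on the right half (y -140 to 0 mm) and a doorway on the left half (y 0 to 140 mm), which the gate closes. The pile of coasters belongs in the left half, behind the doorway. z is up.
- gate (a joint): Sliding wooden gate along the front of the pen, in metres: 0 is fully shut (across the doorway, against its stop), 0.13 fully open (in front of the fixed panel). It moves towards the pen's +y to shut, resists with about 1.5 N and stays where it is left.
- gate_knob (a point): Centre of the upright block handle on the top of the gate: 18 mm thick (pen x), 36 mm wide (pen y, the sliding direction), 36 mm high, with its top 86 mm and foot 50 mm above the shelf; this point is 68 mm above the shelf. Axes as the pen's. The gate leaf below is 12 mm thick, 140 mm wide, its top 50 mm above the shelf.
- coaster_base_center (a point): The oblong coaster that lies loose and flat in the pen, the bottom of the pile. Oblong sandstone coaster, 96 x 58 mm, 16 mm thick, about 0.2 kg; the three oblong ones are identical. This point is at its centre, 8 mm above its underside; x along the 96 mm side, y along the 58 mm side, z up through the flat face.
- coaster_a_center (a point): One of the two oblong coasters lying flat on the shelf outside the pen. Oblong sandstone coaster, 96 x 58 mm, 16 mm thick, about 0.2 kg; the three oblong ones are identical. This point is at its centre, 8 mm above its underside; x along the 96 mm side, y along the 58 mm side, z up through the flat face.
- coaster_b_center (a point): The other of the two oblong coasters lying flat on the shelf outside the pen. Oblong sandstone coaster, 96 x 58 mm, 16 mm thick, about 0.2 kg; the three oblong ones are identical. This point is at its centre, 8 mm above its underside; x along the 96 mm side, y along the 58 mm side, z up through the flat face.
- round_coaster: Bystander: round sandstone coaster of 90 mm diameter, 16 mm thick, on the shelf. Origin at the centre of its underside.
- saucer: Bystander: white ceramic saucer of 110 mm diameter, 16 mm high, on the shelf. Origin at the centre of its underside.
- owl: Bystander: chunky brown ceramic owl figure, 58 mm thick and 84 mm high, in the back right of the pen. Origin at the centre of its underside.
- die: Bystander: yellow pearlescent die of 32 mm in the right half of the pen. Origin at the centre of its underside.
- bell_token: Bystander: bell-shaped copper token, 38 mm across and 37 mm high, in the right half of the pen. Origin at the centre of its underside.
- mug: Bystander: blue ceramic mug, 76 mm across and 85 mm high, towards the back of the shelf. Origin at the centre of its underside.
- pawn: Bystander: big dark wooden pawn, 52 mm across and 96 mm high, towards the back of the shelf. Origin at the centre of its underside.
Things that resemble listed ones, but are neither listed nor needed, are in the scene too. What is shaped like the part that bears coaster_b_center but orange is not meant. What is shaped like the part that bears coaster_a_center but red is not meant.

How it is judged:
By the outcome, as a careful person would: the job done as asked, in the order asked, and still so for the second after the job is handed in, with the robot touching nothing.
It also fails if it takes over 70 s, if anything falls off the work surface, if the arm or the gripper's body presses on something with over 40 N, if the wrist force passes 120 N, or if a joint passes its speed limit or range.

ROBOT

A 7-joint arm with a two-finger parallel gripper is mounted at the origin on the work surface. World frame = base frame: x ahead of the robot, y to its left, z up, the work surface at z = 0. Lengths are in m, angles in rad, forces in N, time in s.
With the tool pointing down it reaches from about 0.4 to 0.875 m from the base axis. Payload 6.5 kg.
Tool frame: the origin (TCP) lies at the very end of the fingers, on their centre line; the grasp point (between the pads) lies ctrl.tcp_to_grasp behind it (ctrl.tcp_to_grasp is the distance from the TCP to the grasp point, in m); x points along the fingers, y is the direction in which the jaws open and shut, and the axes are right-handed (so a half turn about x gives the same grasp; the last joint's range is limited). The gripper opens to 85 mm and grips with 20 to 120 N. Pads are 22 mm wide; open, the fingers measure 114 mm over their backs; the gripper's body (76 mm by 85 mm) begins 54 mm behind the grasp point. The pads swing forward as they close: fully open they stand 13 mm farther back than shut.
Start: joints at [1.278, 0.536, -0.004, 1.538, 0.003, 1.067, -0.071], TCP at [0.146, -0.633, 0.231] pointing down, gripper open.
Joint ranges: [-2.7, 2.7], [-0.37, 2.16], [-1.27, 1.26], [0.24, 2.4], [-1.31, 4.45], [0.19, 1.91], [-2.76, 2.76]. Speed limits (rad/s): [2.39, 2.39, 3.14, 3.14, 3.14, 3.14, 3.14].

INTERFACE

Orientations are given as [roll, pitch, yaw] about the fixed x, y, z axes, in that order (R = Rz(yaw) Ry(pitch) Rx(roll)).
In Python, from bench import ctrl, vision gives the robot as it stands. The module is installed in compiled form; this text tells all that it offers.
- The arm moves only by the tool step_arm, never from a script. Its argument "motion" is one flat list of numbers, 6 for each row, row after row: the shift along the tool's x, y, z as a fraction of full scale, then the turn, a rotation vector about the tool's x, y, z as a fraction of full scale. In form: [dx, dy, dz, wx, wy, wz, dx, dy, dz, wx, wy, wz, ...]. A call has 1 to 10 rows; each row shifts and turns the commanded pose from where the row before left it, along the tool's axes as they then stand; what a row does not reach is not made up. Full scale, the value 1, is 0.04 m for a shift and 5 degrees for a turn. A row lasts 1/12 s, in which the tool goes at most 41.7 mm and 7.16 degrees, less where a joint would pass 70% of its speed; a pose out of reach is approached as far as the arm can. A call with a number of a shift or a turn outside -1 to 1 is refused whole. A call with a gripper value outside its range is refused whole. "fingers" is the closure in counts, from 0 (fully open) to 255 (shut), set as the call begins (left out, the last holds). The fingers move at their own pace and stop on an object; the grip force is fixed at half the most. Time passes only in rows, so rows that do not move let the fingers close. It gives the time, the measured TCP pose, the force and the opening at its end, in the units of the state.
- ctrl.read_state(): the state, without advancing time (a new reading comes with each control period).
- vision.get_image(name): name is "side" or "top"; returns a dict with "pixels" (384x512x3 uint8, blue, green, red), "vfov" (degrees; the focal length in pixels is half the picture's height over the tangent of half this angle, whatever the lens; pixels are square), "cx", "cy" (the principal point, pixels), "R" (3x3) and "t" (3): a world point X has camera coordinates R X + t. Camera axes: x right, y down, z forward; pixel columns grow to the right and rows downward; lengths in m; the calibration is good to about 2 mm. A picture is of the moment at which its call begins. There is no depth.
- ctrl.hand_in(): hands the job in, once; it reports no verdict.
Trained networks look in a picture, given as the dict that the camera call returned (one of the last four; its "shot" number tells which), for a name from the list of things; names that differ only in an ending like _2 or _b are one class to them, and where a whole thing is asked for, a point or a joint stands for the part that bears it (a point fixed in the world has none). Each returns a list of dicts, best first, with "conf" (0 to 1); they miss things now and then, are a little off and sometimes report something else, mostly with a low value. They report only what shows in the picture. A call takes as long as a camera call. They do not tell look-alikes from the thing itself.
- vision.boxes_of(query, picture): "xyz" ([x, y, z] in m, in the coordinates of the camera as it stood for that picture, good to about 4 mm: the middle of the surface that is visible of it).
- vision.cut_out(query, picture): "pixels" (384x512 bool, what is visible of it).
The state is a dict: "clock": time; "qpos": joint angles; "qd": joint speeds; "effort": joint torques, N m; "eef_pos": TCP position; "tcp_rot": TCP orientation; "contact_force": force on the tool from outside, world axes, zero at the start; "ft_torque": the same for the moment, N m; "gripper_width": finger opening in m.
Only numpy, scipy, OpenCV 4.12 (cv2) and the standard library are available. Lean on these libraries where they do the work, as an engineer would, in place of code of your own. Each camera call takes 0.05 s, during which the arm holds its last target.

## Working session

There is one attempt and no reset: what is moved stays moved. The work goes in short steps, Python scripts to look and compute and a tool call to move; the robot and the scene stay as the last step left them, time stands still between calls to the robot, and variables do not carry over. Pictures are saved under pics/ and viewed, and the job is handed in when it is done.

Besides the shell and the picture viewer there is one more tool, called as name(argument=value, ...), one argument or row to a line, values as JSON. step_arm: Moves the arm, as the interface text tells. Its arguments: {"type":"object","properties":{"motion":{"type":"array"},"fingers":{"type":"number"}},"required":["motion"]}

```bash
mkdir -p pics; ls; python3 - <<'E'
from bench import ctrl, vision
import cv2, numpy as np
s=ctrl.read_state(); print({k:np.round(v,3).tolist() for k,v in s.items()}, ctrl.tcp_to_grasp)
for n in ["top","side"]:
    p=vision.get_image(n); cv2.imwrite(f"pics/{n}0.png",p["pixels"])
    print(n,p["vfov"],p["cx"],p["cy"],p["R"],p["t"],p["shot"])
E
```

```text
pics
{'clock': 0.0, 'qpos': [1.278, 0.537, -0.004, 1.539, 0.003, 1.067, -0.071], 'qd': [0.001, -0.001, 0.002, 0.0, -0.001, -0.0, -0.0], 'effort': [0.001, -58.341, 1.049, -25.91, 0.012, 0.01, -0.0], 'eef_pos': [0.146, -0.633, 0.23], 'tcp_rot': [-1.486, 1.569, 1.883], 'contact_force': [0.071, -0.523, -0.045], 'ft_torque': [-0.023, 0.001, -0.023], 'gripper_width': 0.085} 0.0187
top 57.66597402701236 256.86924646026074 190.42509071123362 [[-0.00792865 -0.99970646  0.0228937 ]
 [-0.98603305  0.00400726 -0.16650157]
 [ 0.16636096 -0.02389407 -0.98577538]] [-0.00680288  0.55394497  0.80182728] 1
side 42.50742143660891 260.645494454892 194.24853765322425 [[-0.93393755 -0.35730337 -0.00974458]
 [-0.22099206  0.59863821 -0.76993169]
 [ 0.28093267 -0.71691464 -0.63805191]] [0.52229517 0.17229072 1.33894832] 2
```

View pics/top0.png

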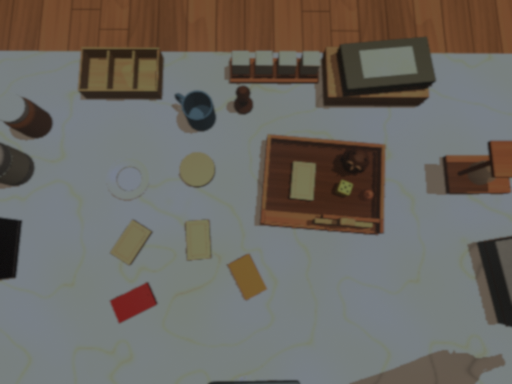

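View pics/side0.png

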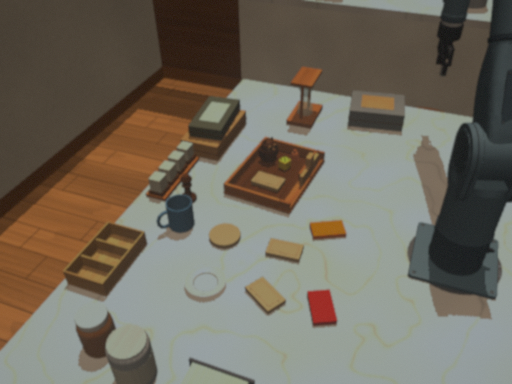

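```bash
cat > h.py <<'E'
from bench import ctrl, vision
import cv2, numpy as np
from scipy.optimize import minimize
from scipy.spatial.transform import Rotation as Ro
def K(p):
    f=192/np.tan(np.radians(p["vfov"]/2)); return f,p["cx"],p["cy"]
def proj(p,X):
    X=np.atleast_2d(X); c=X@np.array(p["R"]).T+np.array(p["t"]); f,cx,cy=K(p)
    return np.c_[f*c[:,0]/c[:,2]+cx, f*c[:,1]/c[:,2]+cy]
def toworld(p,c): return np.array(p["R"]).T@(np.array(c)-np.array(p["t"]))
def ray(p,uv,z):
    f,cx,cy=K(p); d=np.array(p["R"]).T@np.array([(uv[0]-cx)/f,(uv[1]-cy)/f,1]); o=-np.array(p["R"]).T@np.array(p["t"])
    return o+d*(z-o[2])/d[2]
def save(p,name,box=None,s=1,bright=1.0,pts=[]):
    im=p["pixels"].copy()
    if box: x0,y0,x1,y1=box; im=im[y0:y1,x0:x1]
    else: x0=y0=0
    im=cv2.resize(im,None,fx=s,fy=s,interpolation=cv2.INTER_CUBIC)
    im=np.clip(im.astype(float)*bright,0,255).astype(np.uint8)
    for u,v in pts: cv2.circle(im,(int((u-x0+.5)*s),int((v-y0+.5)*s)),2,(0,255,0),-1)
    cv2.imwrite("pics/"+name+".png",im)
def boxcorners(x,y,th,z0,z1,L=.096,W=.058):
    c,s=np.cos(th),np.sin(th)
    return np.array([[x+c*a*L/2-s*b*W/2,y+s*a*L/2+c*b*W/2,z] for z in(z0,z1) for a in(-1,1) for b in(-1,1)])
def softmask(p,C,S=8,win=None):
    x0,y0,x1,y1=win
    uv=proj(p,C); h=cv2.convexHull(((uv-[x0,y0]+.5)*S).astype(np.float32)).reshape(-1,2)
    m=np.zeros(((y1-y0)*S,(x1-x0)*S),np.uint8)
    cv2.fillConvexPoly(m,np.round((h-.5)*16).astype(np.int32),255,shift=4)
    return cv2.resize(m,(x1-x0,y1-y0),interpolation=cv2.INTER_AREA)/255.
def fitbox(masks,z0,z1,x0,L=.096,W=.058):
    """masks: list of (picture,mask)"""
    def cost(v):
        e=0
        for p,m in masks:
            ys,xs=np.nonzero(m); win=(max(xs.min()-12,0),max(ys.min()-12,0),min(xs.max()+13,512),min(ys.max()+13,384))
            r=softmask(p,boxcorners(v[0]/100,v[1]/100,v[2]/10*1,z0,z1,L,W),8,win)
            e+=np.sum((r-m[win[1]:win[3],win[0]:win[2]])**2)/m.sum()
        return e
    v0=np.array([x0[0]*100,x0[1]*100,x0[2]*10])
    best=minimize(cost,v0,method="Nelder-Mead",options=dict(initial_simplex=v0+np.array([[0,0,0],[1,0,0],[0,1,0],[0,0,2]]),xatol=1e-3,fatol=1e-5))
    best=minimize(cost,best.x,method="Nelder-Mead",options=dict(initial_simplex=best.x+np.array([[0,0,0],[.3,0,0],[0,.3,0],[0,0,.5]]),xatol=1e-3,fatol=1e-5))
    v=best.x; return v[0]/100,v[1]/100,v[2]/10,best.fun
E
python3 - <<'E'
from h import *
P={n:vision.get_image(n) for n in["top","side"]}
for n in P:
    p=P[n]
    for q in ["coaster_a_center","coaster_base_center","pen","gate","gate_knob","owl","die","bell_token"]:
        for d in vision.boxes_of(q,p)[:6]: 
            w=toworld(p,d["xyz"]); print(n,q,round(d["conf"],2),w.round(3),proj(p,w).round(0))
    for q in ["coaster_a_center","gate_knob","pen"]:
        for d in vision.cut_out(q,p)[:6]:
            m=d["pixels"]; ys,xs=np.nonzero(m); print(n,'cut',q,round(d["conf"],2),m.sum(),xs.mean().round(1),ys.mean().round(1))
p=P["top"]; save(p,"t1",(250,125,400,245),5,2.0); save(p,"t2",(100,200,280,330),4,1.6)
save(P["side"],"s1",(215,130,335,220),6,1.8)
E
```

```text
top coaster_a_center 0.95 [0.296 0.288 0.015] [[132. 300.]]
top coaster_a_center 0.58 [0.435 0.3   0.018] [[130. 241.]]
top coaster_base_center 0.69 [ 0.58  -0.124  0.026] [[302. 181.]]
top coaster_base_center 0.38 [0.786 0.027 0.029] [[242. 103.]]
top pen 0.86 [ 0.564 -0.179  0.005] [[322. 189.]]
top gate 0.91 [ 0.474 -0.206  0.048] [[339. 223.]]
top gate_knob 0.73 [ 0.471 -0.207  0.049] [[339. 224.]]
top owl 0.94 [ 0.618 -0.248  0.075] [[356. 162.]]
top owl 0.35 [0.771 0.137 0.046] [[198. 106.]]
top die 0.6 [ 0.557 -0.222  0.04 ] [[343. 189.]]
top die 0.2 [ 0.471 -0.207  0.051] [[339. 224.]]
top bell_token 0.44 [ 0.541 -0.28   0.028] [[365. 196.]]
top cut coaster_a_center 0.93 1017 130.1 242.3
top cut coaster_a_center 0.81 1113 132.7 302.4
top cut gate_knob 0.83 405 341.9 222.5
top cut pen 0.7 9396 322.0 186.6
side coaster_a_center 0.94 [0.429 0.304 0.015] [[266. 294.]]
side coaster_a_center 0.63 [0.291 0.302 0.016] [[320. 309.]]
side coaster_base_center 0.79 [ 0.583 -0.114  0.025] [[267. 180.]]
side pen 0.77 [ 0.554 -0.156  0.006] [[279. 179.]]
side pen 0.28 [ 0.626 -0.23   0.051] [[266. 151.]]
side gate 0.58 [ 0.469 -0.199  0.05 ] [[309. 166.]]
side gate 0.44 [0.783 0.03  0.054] [[188. 186.]]
side gate_knob 0.72 [ 0.471 -0.201  0.043] [[309. 168.]]
side owl 0.92 [ 0.625 -0.234  0.051] [[267. 151.]]
side die 0.72 [ 0.559 -0.216  0.031] [[284. 163.]]
side die 0.68 [0.431 0.302 0.018] [[265. 292.]]
side die 0.46 [ 0.627 -0.233  0.05 ] [[267. 151.]]
side bell_token 0.62 [ 0.542 -0.28   0.023] [[295. 155.]]
side cut coaster_a_center 0.74 871 264.9 295.2
side cut coaster_a_center 0.68 860 321.4 307.7
side cut gate_knob 0.85 291 308.4 167.1
side cut gate_knob 0.18 287 187.4 186.4
side cut pen 0.72 3842 275.7 177.0
side cut pen 0.53 1060 204.6 279.9
```

View pics/t1.png

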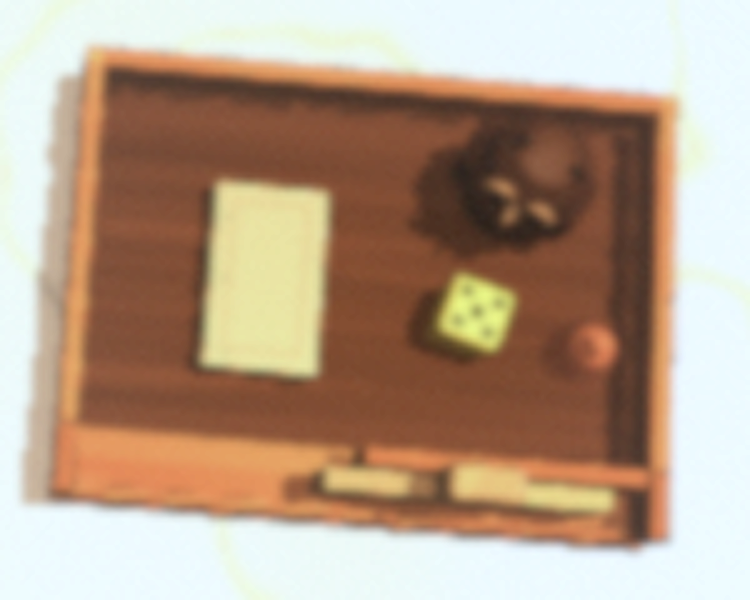

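View pics/s1.png

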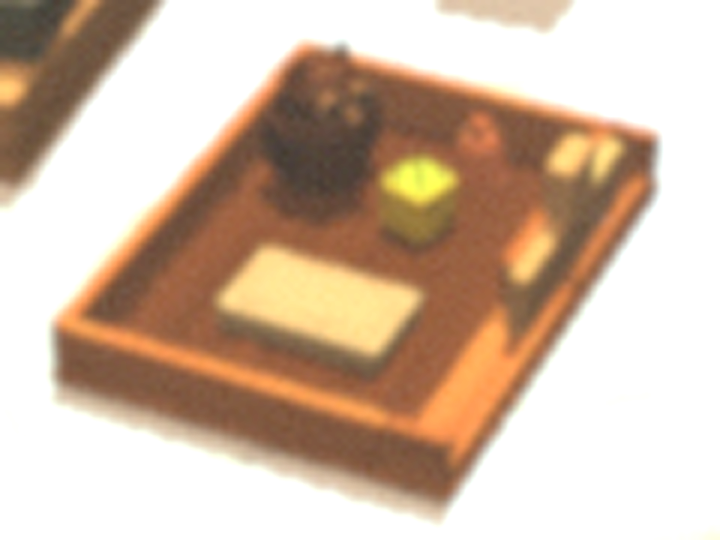

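View pics/t2.png

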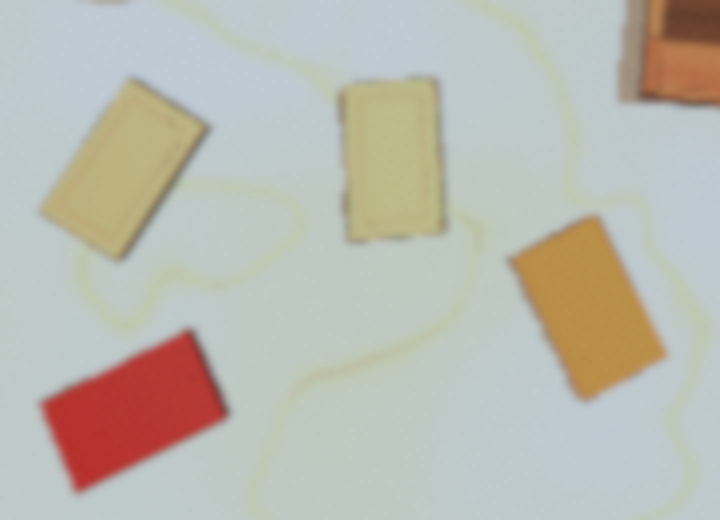

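```bash
cat >> h.py <<'E'
def polym(p,C,win,S=8): return softmask(p,C,S,win)
def facefit(p,ztop,guess,bgtol=None,half=26,L=.096,W=.058,light=False):
    """fit top face rectangle at height ztop by a two-level colour model; guess x,y,th"""
    im=cv2.GaussianBlur(p["pixels"],(0,0),.6).astype(float)
    u,v=proj(p,[guess[0],guess[1],ztop])[0].round().astype(int)
    win=(max(u-half,0),max(v-half,0),min(u+half,512),min(v+half,384))
    sub=im[win[1]:win[3],win[0]:win[2]]
    def cost(q):
        x,y,th=q[0]/100,q[1]/100,q[2]/10
        inn=polym(p,boxcorners(x,y,th,ztop,ztop,L,W),win)
        out=polym(p,boxcorners(x,y,th,ztop,ztop,L+.016,W+.016),win)
        a=inn; b=np.clip(out-inn,0,1)
        # contrast along colour channel separation, penalise variance inside + outside
        ma=(sub*a[...,None]).sum((0,1))/a.sum(); mb=(sub*b[...,None]).sum((0,1))/b.sum()
        d=ma-mb; va=((sub-ma)**2*a[...,None]).sum()/a.sum()
        mod=a[...,None]*ma+(1-a[...,None])*mb
        wgt=np.clip(out,0,1)[...,None]
        return ((sub-mod)**2*wgt).sum()/wgt.sum()-0*va
    v0=np.array([guess[0]*100,guess[1]*100,guess[2]*10])
    for s in (1,.4,.15):
        r=minimize(cost,v0,method="Nelder-Mead",options=dict(initial_simplex=v0+s*np.array([[0,0,0],[1,0,0],[0,1,0],[0,0,2]]),xatol=1e-3,fatol=1e-4)); v0=r.x
    return v0[0]/100,v0[1]/100,v0[2]/10,r.fun
E
python3 - <<'E'
from h import *
P={n:vision.get_image(n) for n in["top","side"]}
t=P["top"]
g={}
for nm,uv,z in [("A",(131,241),.016),("B",(198,240),.016),("base",(303,180.5),.024)]:
    w=ray(t,uv,z); g[nm]=w
    for n in P:
        for th in ([-.5,.5] if nm=="A" else [0]):
            r=facefit(P[n],z,(w[0],w[1],th)); print(nm,n,np.round(r,4))
            save(P[n],f"f_{nm}_{n}_{th}",None,1.5,1.4,proj(P[n],boxcorners(*r[:3],z,z))[:4])
# pen top outer corners from top picture
for uv in [(268.5,135),(385,145),(383,233),(260.5,224)]: print(ray(t,uv,.042).round(4))
for uv in [(275.5,137.5),(344,157)]: print('s',ray(P["side"],uv,.042).round(4))
print('knob',ray(t,(347.5,221.5),.086), ray(P["side"],(309,155),.086))
E
```

```text
A top [  0.4324   0.2963  -0.558  120.2256]
A top [  0.4325   0.2962  -0.5595 120.5673]
A side [ 4.282000e-01  3.137000e-01 -5.720000e-01  8.861335e+02]
A side [4.3830000e-01 2.9350000e-01 3.9930000e-01 1.1890702e+03]
B top [ 0.4376  0.135   0.0922 73.5425]
B side [4.347000e-01 1.304000e-01 9.250000e-02 7.804055e+02]
base top [ 5.838000e-01 -1.268000e-01 -1.126000e-01  1.310859e+02]
base side [ 5.8150e-01 -1.2180e-01 -1.1330e-01  1.7009e+02]
[ 0.6959 -0.0406  0.042 ]
[ 0.6696 -0.3345  0.042 ]
[ 0.4491 -0.3142  0.042 ]
[ 0.4727 -0.0183  0.042 ]
s [ 0.6305 -0.3329  0.042 ]
s [ 0.3782 -0.3001  0.042 ]
knob [ 0.47400182 -0.21682431  0.086     ] [ 0.47434743 -0.21036502  0.086     ]
```

```bash
cd pics; python3 - <<'E'
import cv2,numpy as np
a=[cv2.imread(f"f_{k}_0.png") for k in("B_top","B_side","base_top","base_side")]
def c(i,u,v): i=i[int(v*1.5)-60:int(v*1.5)+60,int(u*1.5)-80:int(u*1.5)+80]; return cv2.resize(i,None,fx=2.4,fy=2.4)
x=[c(a[0],198,240),c(a[1],284,250),c(a[2],303,180),c(a[3],267,180)]
cv2.imwrite("ov1.png",np.vstack([np.hstack(x[:2]),np.hstack(x[2:])]))
E
```

```text
(no output)
```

View pics/ov1.png

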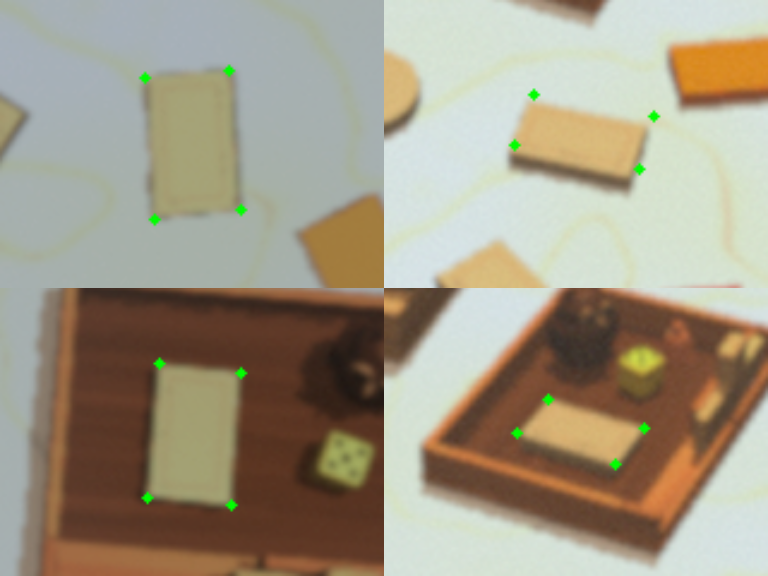

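```bash
cat >> h.py <<'E'
def boxfit(p,z0,z1,guess,half=30,L=.096,W=.058,th=None):
    im=p["pixels"].astype(float)
    u,v=proj(p,[guess[0],guess[1],z1])[0].round().astype(int)
    win=(max(u-half,0),max(v-half,0),min(u+half,512),min(v+half,384))
    sub=im[win[1]:win[3],win[0]:win[2]]
    def masks(q):
        x,y,t=q[0]/100,q[1]/100,q[2]/10
        B=lambda m:cv2.GaussianBlur(m,(0,0),.7)
        top=B(polym(p,boxcorners(x,y,t,z1,z1,L,W),win)); full=B(polym(p,boxcorners(x,y,t,z0,z1,L,W),win))
        out=polym(p,boxcorners(x,y,t,z0,z1,L+.012,W+.012),win)
        return top,np.clip(full-top,0,1),1-full,out
    def cost(q):
        top,sd,bg,out=masks(q)
        w=out.ravel(); M=np.c_[top.ravel(),sd.ravel(),bg.ravel()]; Y=sub.reshape(-1,3)
        sw=np.sqrt(w)[:,None]
        c=np.linalg.lstsq(M*sw+0,Y*sw,rcond=None)[0]
        r=(Y-M@c)*sw
        return (np.minimum(np.abs(r),60)**2).sum()/w.sum()
    v0=np.array([guess[0]*100,guess[1]*100,guess[2]*10])
    for s in (.6,.3,.15):
        r=minimize(cost,v0,method="Nelder-Mead",options=dict(initial_simplex=v0+s*np.array([[0,0,0],[1,0,0],[0,1,0],[0,0,1]]),xatol=1e-3,fatol=1e-4)); v0=r.x
    return v0[0]/100,v0[1]/100,v0[2]/10,r.fun
E
python3 - <<'E'
from h import *
P={n:vision.get_image(n) for n in["top","side"]}
for nm,z,w in [("A",.016,(.4324,.2962,-.558)),("B",.016,(.4376,.135,.092)),("base",.024,(.584,-.126,-.113))]:
    for n in P:
        r=boxfit(P[n],z-.016,z,w); print(nm,n,np.round(r,4))
        pts=proj(P[n],boxcorners(*r[:3],z-.016,z)); u,v=pts.mean(0).astype(int)
        save(P[n],f"g_{nm}_{n}",(u-32,v-24,u+32,v+24),6,1.5,pts)
print(ctrl.read_state()["clock"])
import glob
x=[cv2.imread(f"pics/g_{a}_{b}.png") for a in("A","B","base") for b in("top","side")]
cv2.imwrite("pics/ov2.png",cv2.resize(np.vstack([np.hstack(x[i:i+2]) for i in(0,2,4)]),None,fx=.66,fy=.66))
E
```

```text
A top [ 0.4334  0.3002 -0.5557 19.396 ]
A side [ 0.4321  0.3033 -0.5624 90.6163]
B top [ 0.4376  0.1365  0.0817 42.4152]
B side [4.36600e-01 1.39600e-01 7.23000e-02 7.32568e+01]
base top [ 0.5836 -0.1266 -0.1083 28.8614]
base side [ 0.5814 -0.1214 -0.11   32.8693]
1.5
```

View pics/ov2.png

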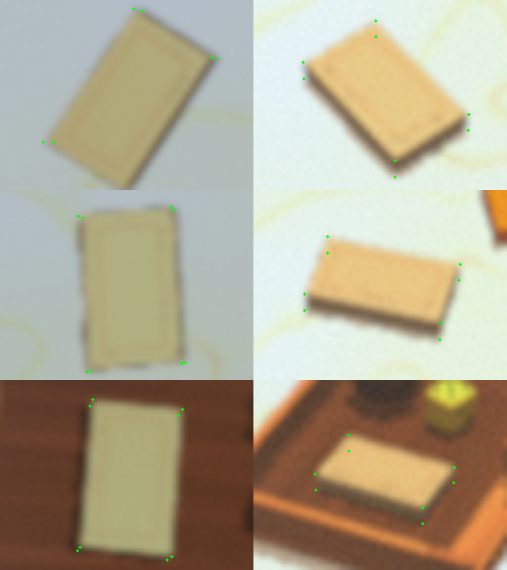

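```bash
cat > plan.py <<'E'
from h import *
def cur():
    s=ctrl.read_state(); return np.array(s["eef_pos"]),Ro.from_euler("xyz",s["tcp_rot"]).as_matrix(),s
def down(jaw):
    # tool x down, tool y at world yaw jaw
    x=np.array([0,0,-1.]); y=np.array([np.cos(jaw),np.sin(jaw),0]); return np.c_[x,y,np.cross(x,y)]
def plan(target,jaw,maxstep=.9,nmin=1,p=None,R=None,turnmax=.9):
    """straight move to target with jaw; picks nearer of jaw, jaw+pi; prints rows"""
    p0,R0,s=cur()
    if p is None: p,R=p0,R0
    best=min((down(jaw+k*np.pi) for k in(0,1)),key=lambda G:Ro.from_matrix(R.T@G).magnitude())
    rv=Ro.from_matrix(R.T@best).as_rotvec(); d=np.array(target)-p
    n=max(nmin,int(np.ceil(np.linalg.norm(d)/(.04*maxstep))),int(np.ceil(np.linalg.norm(rv)/np.radians(5)/turnmax)))
    rows=[];Rc=R.copy();pc=p.copy()
    for i in range(n):
        sh=Rc.T@(np.array(target)-pc)/(n-i)/.04; w=Ro.from_matrix(Rc.T@best).as_rotvec()/(n-i)/np.radians(5)
        r=np.round(np.r_[sh,w],3); rows.append(r)
        pc=pc+Rc@(r[:3]*.04); Rc=Rc@Ro.from_rotvec(r[3:]*np.radians(5)).as_matrix()
    return rows,pc,Rc
def show(rows):
    for i in range(0,len(rows),10):
        print("["+", ".join(",".join(f"{v+0:g}" for v in r) for r in rows[i:i+10])+"]")
def joint1(): return ctrl.read_state()["qpos"]
def path(wps):
    p=R=None;rows=[]
    for w in wps:
        t,j=w[:2]; kw=w[2] if len(w)>2 else {}
        r,p,R=plan(t,j,p=p,R=R,**kw); rows+=r
    print(len(rows)); show(rows); return p,R
E
python3 - <<'E'
from plan import *
p,R,s=cur(); print(p,R.round(3))
jb=.077+np.pi/2
path([((.42,-.40,.23),jb-.3),((.55,-.10,.22),jb),((.437,.138,.13),jb)])
E
```

```text
[ 0.14616567 -0.63333234  0.23128142] [[-0.     0.225 -0.974]
 [ 0.    -0.974 -0.225]
 [-1.    -0.     0.   ]]
28
[0.003,-0.414,-0.798,0.516,0,0, 0.003,-0.45,-0.779,0.515,0,0, 0.003,-0.484,-0.758,0.516,0,0, 0.003,-0.518,-0.735,0.515,0,0, 0.003,-0.551,-0.711,0.516,0,0, 0.003,-0.582,-0.686,0.515,0,0, 0.003,-0.612,-0.659,0.516,0,0, 0.004,-0.642,-0.63,0.515,0,0, 0.003,-0.669,-0.601,0.516,0,0, 0.004,-0.695,-0.571,0.515,0,0]
[0.025,-0.803,-0.151,-0.344,0,0, 0.025,-0.798,-0.175,-0.344,0,0, 0.025,-0.793,-0.199,-0.344,0,0, 0.025,-0.787,-0.223,-0.344,0,0, 0.025,-0.779,-0.246,-0.344,0,0, 0.025,-0.772,-0.27,-0.344,0,0, 0.025,-0.763,-0.292,-0.343,0,0, 0.025,-0.754,-0.315,-0.344,0,0, 0.025,-0.745,-0.338,-0.343,0,0, 0.025,-0.734,-0.36,-0.344,0,0]
[0.281,-0.769,0.295,0,0,0, 0.281,-0.769,0.295,0,0,0, 0.281,-0.769,0.295,0,0,0, 0.281,-0.769,0.295,0,0,0, 0.282,-0.768,0.295,0,0,0, 0.281,-0.769,0.294,0,0,0, 0.282,-0.768,0.295,0,0,0, 0.281,-0.769,0.294,0,0,0]
```

```bash
cat >> plan.py <<'E'
def path(wps):
    """turn in place first at each leg? -> turn over the first rows (no shift), then equal shift rows; 2 decimals, last residual row"""
    p,R,s=cur(); 
    for w in wps:
        t,j=np.array(w[0]),w[1]; ms=w[2] if len(w)>2 else .95
        G=min((down(j+k*np.pi) for k in(0,1)),key=lambda G:Ro.from_matrix(R.T@G).magnitude())
        rv=Ro.from_matrix(R.T@G).as_rotvec()/np.radians(5)
        n=int(np.ceil(np.abs(rv).max()/.95-.02))
        if n>0:
            r=np.round(rv/n,2); print(f"turn x{n}: 0,0,0,"+",".join("%g"%(v+0) for v in r))
            R=R@Ro.from_rotvec(r*n*np.radians(5)).as_matrix()
        d=R.T@(t-p)/.04; m=max(1,int(np.ceil(np.linalg.norm(d)/ms)))
        r=np.round(d/m,2); e=np.round(d-m*r,2)
        print(f"shift x{m}: "+",".join("%g"%(v+0) for v in r)+",0,0,0   residual",e)
        p=p+R@(m*r*.04)
    return p,R
E
python3 - <<'E'
from plan import *
jb=.077+np.pi/2
path([((.42,-.40,.23),jb),((.55,-.10,.22),jb),((.437,.138,.13),jb)])
E
```

```text
turn x2: 0,0,0,0.86,0,0
shift x10: 0,-0.53,-0.73,0,0,0   residual [0.03 0.01 0.03]
shift x9: 0.03,-0.8,-0.42,0,0,0   residual [ 0.01 -0.02 -0.01]
shift x8: 0.28,-0.77,0.29,0,0,0   residual [ 0.02 -0.01  0.03]
```

step_arm(
  motion=[0,0,0,0.86,0,0,0,0,0,0.86,0,0,0,-0.53,-0.73,0,0,0,0,-0.53,-0.73,0,0,0,0,-0.53,-0.73,0,0,0,0,-0.53,-0.73,0,0,0,0,-0.53,-0.73,0,0,0,0,-0.53,-0.73,0,0,0,0,-0.53,-0.73,0,0,0,0,-0.53,-0.73,0,0,0],
  fingers=0,
)

```text
clock: 2.33
eef_pos: [0.3672, -0.4451, 0.2315]
tcp_rot: [2.129, 1.57, -0.937]
contact_force: [0.5, 0.3, 0.8]
gripper_width: 0.0856
```

step_arm(
  motion=[0,-0.53,-0.73,0,0,0,0,-0.53,-0.73,0,0,0,0,-0.8,-0.42,0,0,0,0,-0.8,-0.42,0,0,0,0,-0.8,-0.42,0,0,0,0,-0.8,-0.42,0,0,0,0,-0.8,-0.42,0,0,0,0,-0.8,-0.42,0,0,0,0,-0.8,-0.42,0,0,0,0,-0.8,-0.42,0,0,0],
)

```text
clock: 3.17
eef_pos: [0.5359, -0.1324, 0.2315]
tcp_rot: [2.633, 1.57, -0.432]
contact_force: [0.8, 0.4, -0.6]
gripper_width: 0.0856
```

step_arm(
  motion=[0,-0.8,-0.42,0,0,0,0.28,-0.77,0.29,0,0,0,0.28,-0.77,0.29,0,0,0,0.28,-0.77,0.29,0,0,0,0.28,-0.77,0.29,0,0,0,0.28,-0.77,0.29,0,0,0,0.28,-0.77,0.29,0,0,0,0.28,-0.77,0.29,0,0,0,0.28,-0.77,0.29,0,0,0,0,0,0,0,0,0],
)

```text
clock: 4.0
eef_pos: [0.4344, 0.1437, 0.1403]
tcp_rot: [-0.639, 1.567, 2.588]
contact_force: [-0.8, 0.1, 0.3]
gripper_width: 0.0855
```

```bash
python3 - <<'E'
from plan import *
p,R,s=cur(); print(p.round(4),s["tcp_rot"],s["clock"],np.round(s["qpos"],2),np.round(s["contact_force"],1))
a=vision.get_image("side"); b=vision.get_image("top")
save(a,"a1",(215,180,375,320),5,1.4,proj(a,[p])); save(b,"b1",(140,190,260,290),6,1.4,proj(b,[p]))
jb=.077+np.pi/2
path([((.437,.138,.004),jb)])
E
```

```text
[0.4344 0.1437 0.1403] [-0.63892336  1.56667516  2.58832498] 4.0 [-0.18  0.37 -0.29  2.09  0.15  0.7  -2.04] [-0.8  0.1  0.3]
turn x1: 0,0,0,0.03,0.01,0
shift x4: 0.86,0,0,0,0,0   residual [-0.    0.02  0.02]
```

View pics/a1.png

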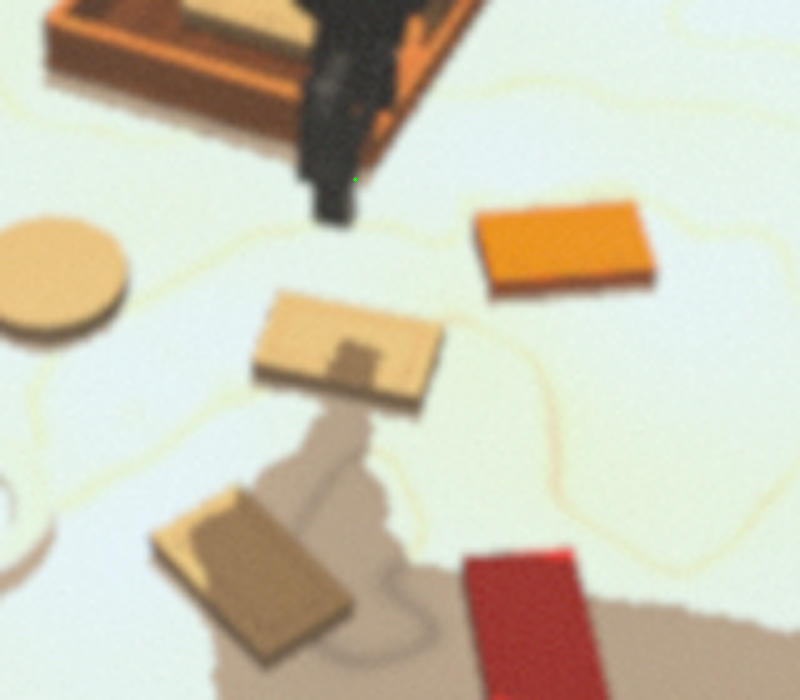

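View pics/b1.png

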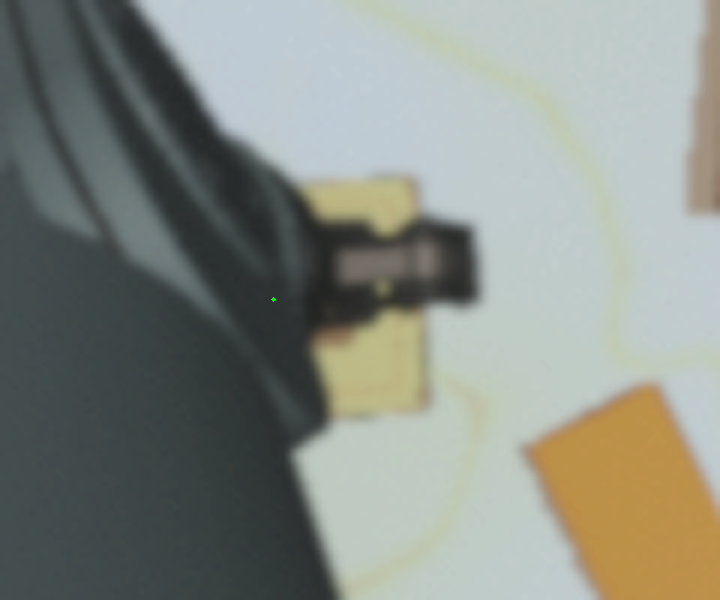

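step_arm(
  motion=[0.75,0,0,0,0,0,0.75,0,0,0,0,0,0,0,0,0,0,0,0,0,0,0,0,0],
)

```text
clock: 4.43
eef_pos: [0.438, 0.1363, 0.0814]
tcp_rot: [0.47, 1.568, -2.597]
contact_force: [0.1, -0.3, -0.5]
gripper_width: 0.0853
```

```bash
python3 - <<'E'
from plan import *
p,R,s=cur(); print(p.round(4),s["tcp_rot"],s["clock"],np.round(s["contact_force"],1))
b=vision.get_image("top"); a=vision.get_image("side")
save(b,"b2",(140,190,260,290),6,1.4,proj(b,[p])); save(a,"a2",(215,180,375,320),5,1.4,proj(a,[p]))
jb=.077+np.pi/2
path([((.437,.138,.004),jb)])
E
```

```text
[0.438  0.1363 0.0814] [ 0.46950281  1.56798661 -2.59710643] 4.4333 [ 0.1 -0.3 -0.5]
turn x1: 0,0,0,-0.02,-0.02,0
shift x3: 0.66,-0.01,0.02,0,0,0   residual [-0.    0.01  0.  ]
```

View pics/b2.png

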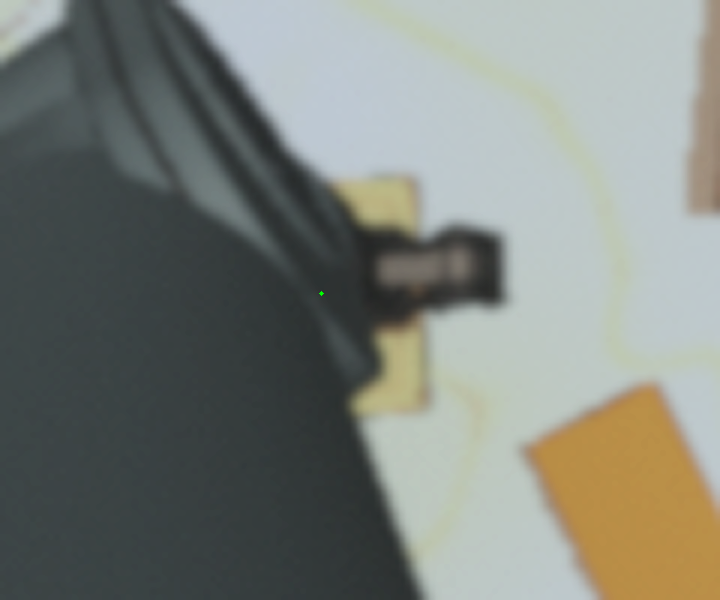

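View pics/a2.png

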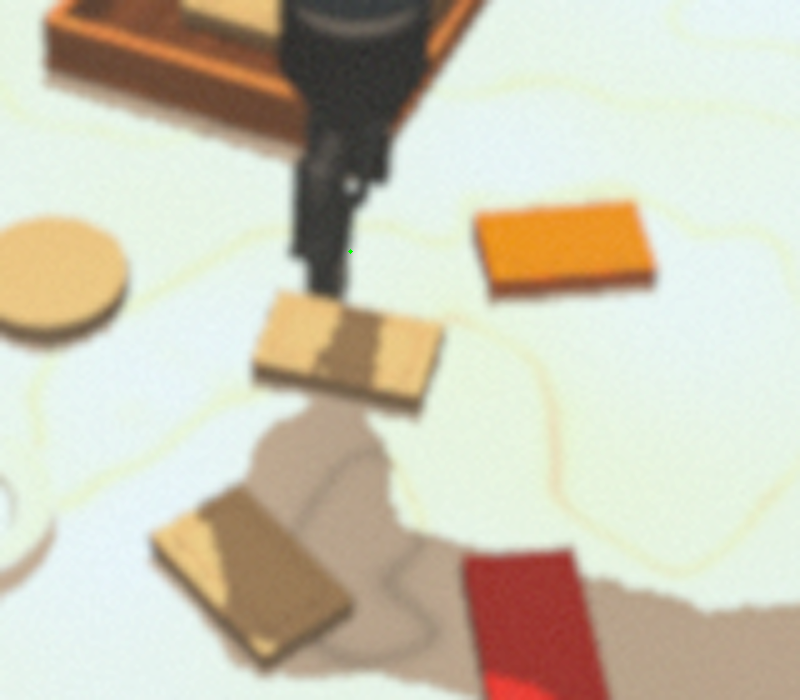

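step_arm(
  motion=[0.6,-0.02,0.02,0,0,0,0.6,-0.02,0,0,0,0,0.4,0,0,0,0,0,0.3,0,0,0,0,0,0,0,0,0,0,0,0,0,0,0,0,0],
)

```text
clock: 5.03
eef_pos: [0.4384, 0.1393, 0.0068]
tcp_rot: [-3.014, 1.569, 0.204]
contact_force: [-0.4, -0.4, 0.8]
gripper_width: 0.0854
```

```bash
python3 - <<'E'
from plan import *
p,R,s=cur(); print(p.round(4),s["tcp_rot"],s["clock"],np.round(s["contact_force"],1))
a=vision.get_image("side")
save(a,"a3",(235,190,335,290),7,1.4,proj(a,[p]))
E
```

```text
[0.4384 0.1393 0.0068] [-3.01368144  1.56937654  0.20420206] 5.0333 [-0.4 -0.4  0.8]
```

View pics/a3.png

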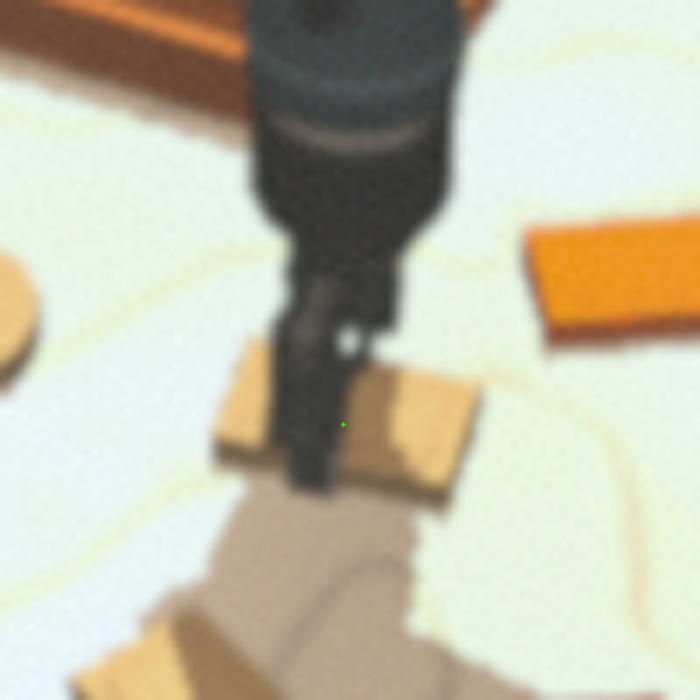

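step_arm(
  motion=[0.08,0,0,0,0,0,0,0,0,0,0,0,0,0,0,0,0,0,0,0,0,0,0,0,0,0,0,0,0,0,0,0,0,0,0,0,0,0,0,0,0,0,0,0,0,0,0,0],
  fingers=255,
)

```text
clock: 5.75
eef_pos: [0.438, 0.1387, 0.0037]
tcp_rot: [2.542, 1.57, -0.524]
contact_force: [-1.0, -3.0, 12.5]
gripper_width: 0.0563
```

step_arm(
  motion=[0,0,0,0,0,0,0,0,0,0,0,0],
)

```text
clock: 5.92
eef_pos: [0.438, 0.1387, 0.0037]
tcp_rot: [2.578, 1.569, -0.488]
contact_force: [-1.7, -2.5, 12.6]
gripper_width: 0.0566
```

step_arm(
  motion=[-0.4,0,0,0,0,0,-0.8,0,0,0,0,0,-0.8,0,0,0,0,0,-0.8,0,0,0,0,0,0,0,0,0,0,0,0,0,0,0,0,0],
)

```text
clock: 6.42
eef_pos: [0.4386, 0.1395, 0.1161]
tcp_rot: [-2.918, 1.567, 0.299]
contact_force: [-0.5, -0.4, -3.0]
gripper_width: 0.0559
```

```bash
python3 - <<'E'
from plan import *
p,R,s=cur(); print(p.round(4),R.round(3),s["clock"],np.round(s["contact_force"],1),s["gripper_width"])
a=vision.get_image("side")
save(a,"a4",(215,170,345,290),6,1.4)
print(vision.get_image("top")["shot"])
jb=-.109+np.pi/2
path([((.5835,-.124,.12),jb),((.5835,-.124,.05),jb)])
E
```

```text
[0.4386 0.1395 0.1161] [[ 0.004  0.076 -0.997]
 [ 0.001 -0.997 -0.076]
 [-1.    -0.001 -0.004]] 6.4167 [-0.5 -0.4 -3. ] 0.05593342776695773
15
turn x3: 0,0,0,0.71,0,0
shift x8: -0.02,0.77,-0.55,0,0,0   residual [ 0.01 -0.03  0.03]
shift x2: 0.88,-0.01,0.02,0,0,0   residual [-0.   -0.01 -0.01]
```

View pics/a4.png

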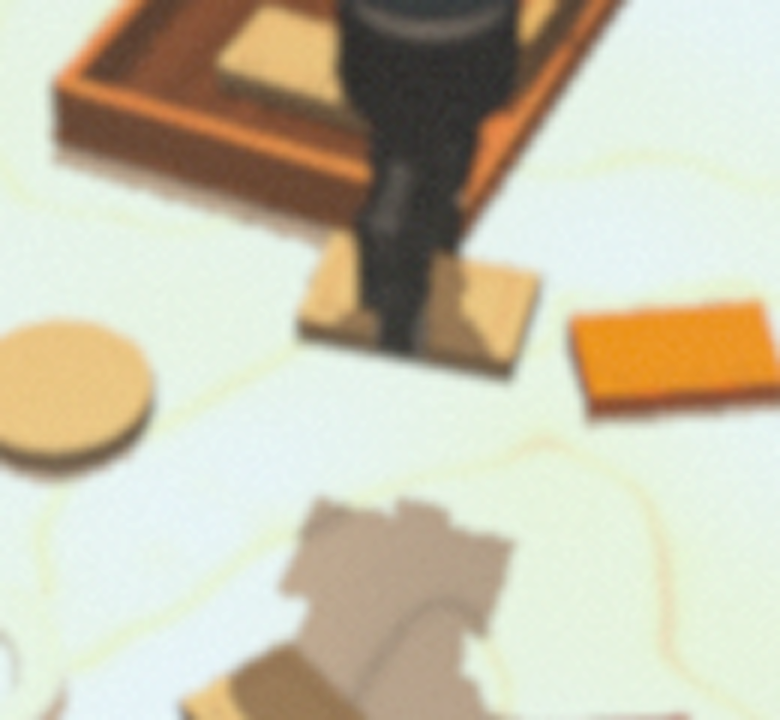

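step_arm(
  motion=[0,0,0,0.71,0,0,0,0,0,0.71,0,0,0,0,0,0.71,0,0,-0.02,0.77,-0.55,0,0,0,-0.02,0.77,-0.55,0,0,0,-0.02,0.77,-0.55,0,0,0,-0.02,0.77,-0.55,0,0,0,-0.02,0.77,-0.55,0,0,0,-0.02,0.77,-0.55,0,0,0,-0.02,0.77,-0.55,0,0,0],
)

```text
clock: 7.35
eef_pos: [0.5661, -0.0935, 0.1179]
tcp_rot: [0.028, 1.567, 3.061]
contact_force: [0.9, 1.0, -2.9]
gripper_width: 0.0561
```

step_arm(
  motion=[0,0.77,-0.55,0,0,0,0,0,0,0,0,0,0,0,0,0,0,0,0,0,0,0,0,0,0,0,0,0,0,0],
)

```text
clock: 7.77
eef_pos: [0.5843, -0.1229, 0.1187]
tcp_rot: [-0.332, 1.568, 2.702]
contact_force: [0.5, -0.3, -2.6]
gripper_width: 0.0562
```

```bash
python3 - <<'E'
from plan import *
p,R,s=cur(); print(p.round(4),R.round(3),s["clock"],np.round(s["contact_force"],1),s["gripper_width"])
a=vision.get_image("side"); b=vision.get_image("top")
save(a,"a5",(200,100,340,220),5,1.4); save(b,"b5",(235,120,395,240),5,1.7,proj(b,boxcorners(p[0],p[1],-.109,p[2]+.012,p[2]+.012)))
jb=-.109+np.pi/2
path([((.5835,-.124,.045),jb)])
E
```

```text
[ 0.5843 -0.1229  0.1187] [[-0.003 -0.107 -0.994]
 [ 0.001 -0.994  0.107]
 [-1.    -0.001  0.003]] 7.7667 [ 0.5 -0.3 -2.6] 0.056217526751172996
turn x1: 0,0,0,0.03,0.02,0.01
shift x2: 0.93,0.01,0.01,0,0,0   residual [0.   0.01 0.01]
```

View pics/a5.png

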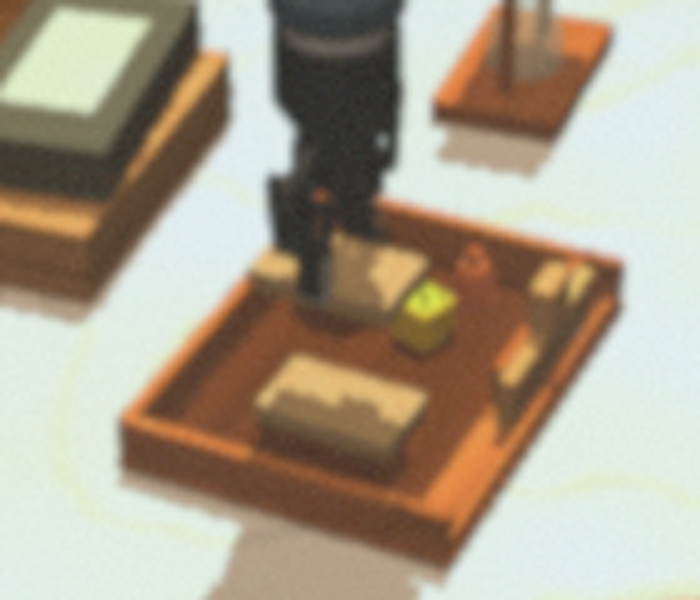

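View pics/b5.png

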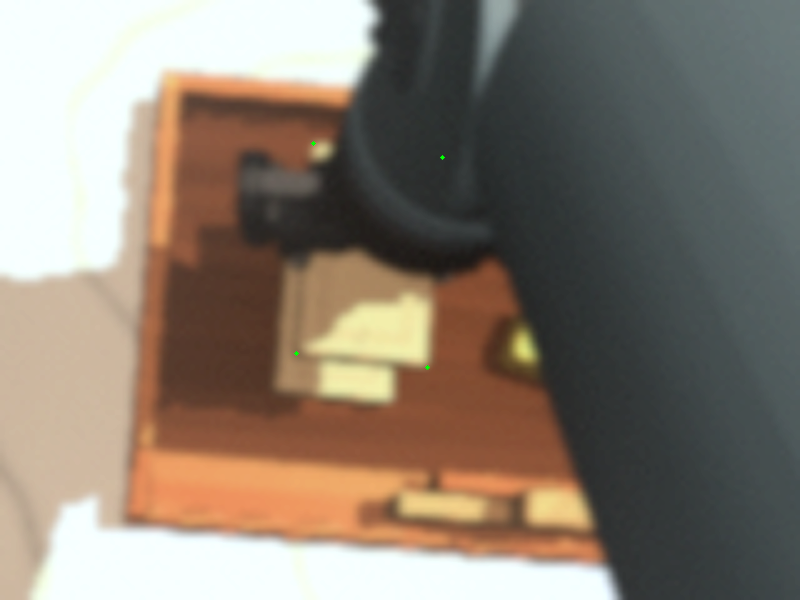

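step_arm(
  motion=[0.6,0.02,0.02,0.03,0,0,0.6,0.02,0,0,0,0,0.5,0.01,0,0,0,0,0,0,0,0,0,0,0,0,0,0,0,0,0,0,0,0,0,0],
)

```text
clock: 8.37
eef_pos: [0.5853, -0.1262, 0.0532]
tcp_rot: [-3.039, 1.569, -0.008]
contact_force: [-0.2, -0.9, -1.3]
gripper_width: 0.0558
```

```bash
python3 - <<'E'
from plan import *
p,R,s=cur(); print(p.round(4),R.round(3),s["clock"],np.round(s["contact_force"],1),s["gripper_width"])
a=vision.get_image("side"); b=vision.get_image("top")
C=lambda x,y,z:boxcorners(x,y,-.109,z,z)
save(a,"a6",(230,140,310,200),9,1.4,np.r_[proj(a,C(p[0],p[1],p[2]+.0123)[:4]),proj(a,C(.5814,-.1214,.024)[:4])])
save(b,"b6",(265,140,345,210),9,1.7,np.r_[proj(b,C(p[0],p[1],p[2]+.0123)[:4]),proj(b,C(.5836,-.1266,.024)[:4])])
E
```

```text
[ 0.5853 -0.1262  0.0532] [[ 0.001 -0.111 -0.994]
 [-0.    -0.994  0.111]
 [-1.    -0.    -0.001]] 8.3667 [-0.2 -0.9 -1.3] 0.05582135261812203
```

View pics/a6.png

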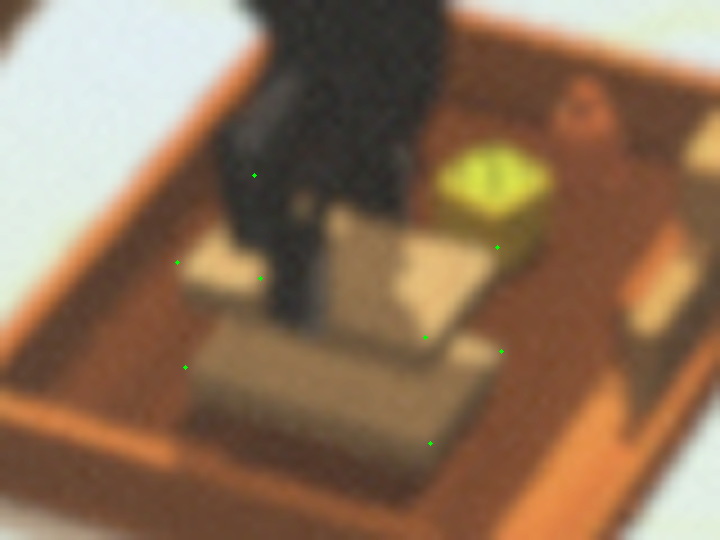

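View pics/b6.png

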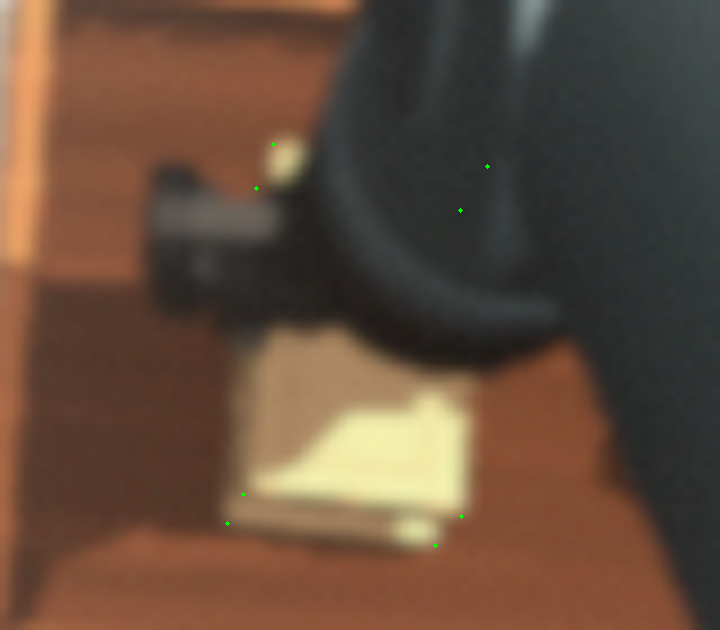

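step_arm(
  motion=[0.2,-0.02,0.05,0,0,0,0.2,-0.01,0.04,0,0,0,0.1,0,0,0,0,0,0,0,0,0,0,0,0,0,0,0,0,0,0,0,0,0,0,0],
)

```text
clock: 8.97
eef_pos: [0.5812, -0.1252, 0.0321]
tcp_rot: [3.116, 1.571, -0.138]
contact_force: [-0.1, -0.2, -3.0]
gripper_width: 0.0561
```

```bash
python3 - <<'E'
from plan import *
p,R,s=cur(); print(p.round(4),R.round(3),s["clock"],np.round(s["contact_force"],1),s["gripper_width"])
a=vision.get_image("side"); b=vision.get_image("top")
save(a,"a7",(235,150,305,205),11,1.5)
save(b,"b7",(275,145,345,205),11,1.8)
E
```

```text
[ 0.5812 -0.1252  0.0321] [[ 0.    -0.112 -0.994]
 [-0.    -0.994  0.112]
 [-1.     0.    -0.   ]] 8.9667 [-0.1 -0.2 -3. ] 0.05607260158876025
```

View pics/a7.png

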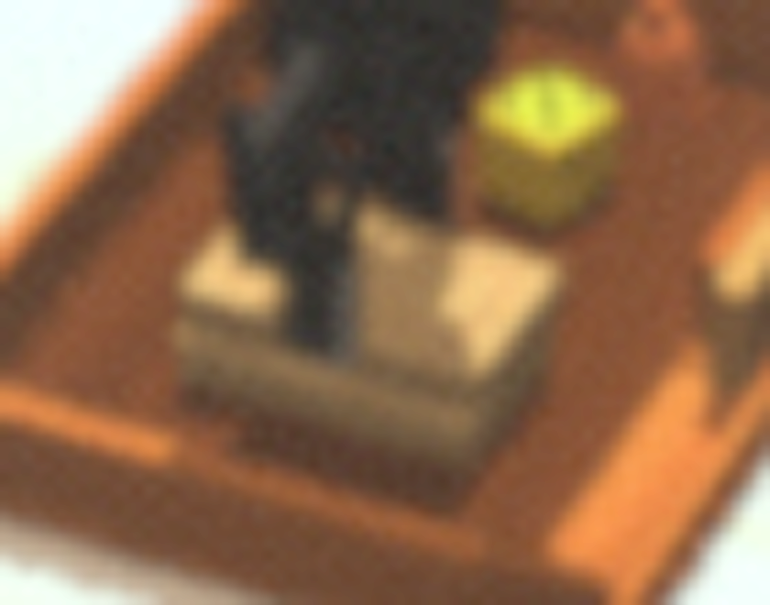

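View pics/b7.png

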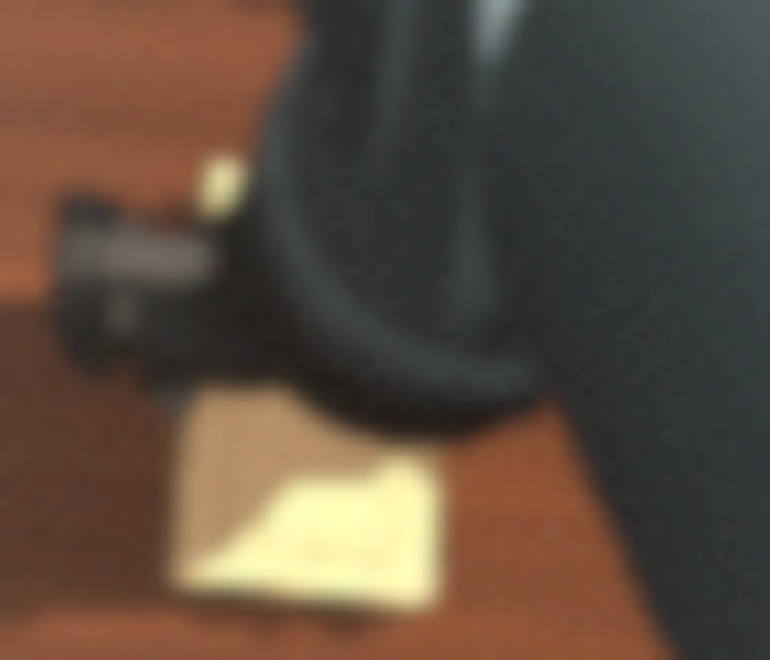

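```bash
python3 - <<'E'
from plan import *
p,R,s=cur()
a=vision.get_image("side"); b=vision.get_image("top")
for x,y,n in((.5814,-.1214,'side'),):
    C=boxcorners(x,y,-.11,.0284,.0444); print((proj(a,C)-[234.5,149.5])*11)
x,y=.5836,-.1266
C=boxcorners(x,y,-.1083,.0284,.0444); print((proj(b,C)-[274.5,144.5])*11)
for dz in(.0444,.0414): save(a,"a8_%d"%(dz*1e4),(235,150,305,205),11,1.5,proj(a,np.r_[boxcorners(.5814,-.1214,-.11,dz-.016,dz),boxcorners(.5814,-.1214,-.11,.008,.024)]))
save(b,"b8",(275,145,345,205),11,1.8,proj(b,boxcorners(x,y,-.1083,.0444,.0444)))
E
```

```text
[[557.93298449 307.33860629]
 [470.95317898 419.73455923]
 [263.96770901 218.78624368]
 [171.48308521 326.48784514]
 [559.15657471 263.35052443]
 [471.62587628 375.35809951]
 [263.28691579 175.17833791]
 [170.17916507 282.47901919]]
[[425.44997933 608.4292679 ]
 [170.01871115 582.09906849]
 [455.95055039 197.11052231]
 [205.20159185 171.10562695]
 [438.5922175  598.32441152]
 [178.42607939 571.50162132]
 [469.40343941 179.70588447]
 [214.09316003 153.22067209]]
```

View pics/a8_444.png

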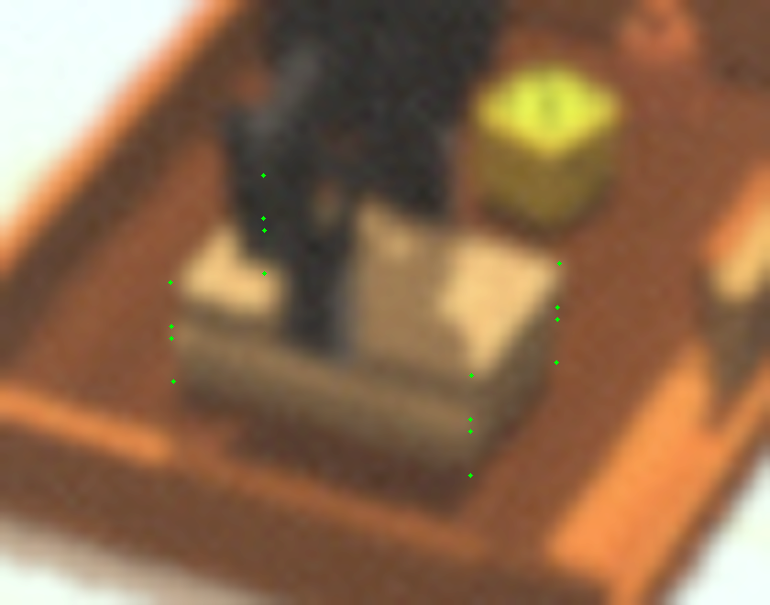

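View pics/b8.png

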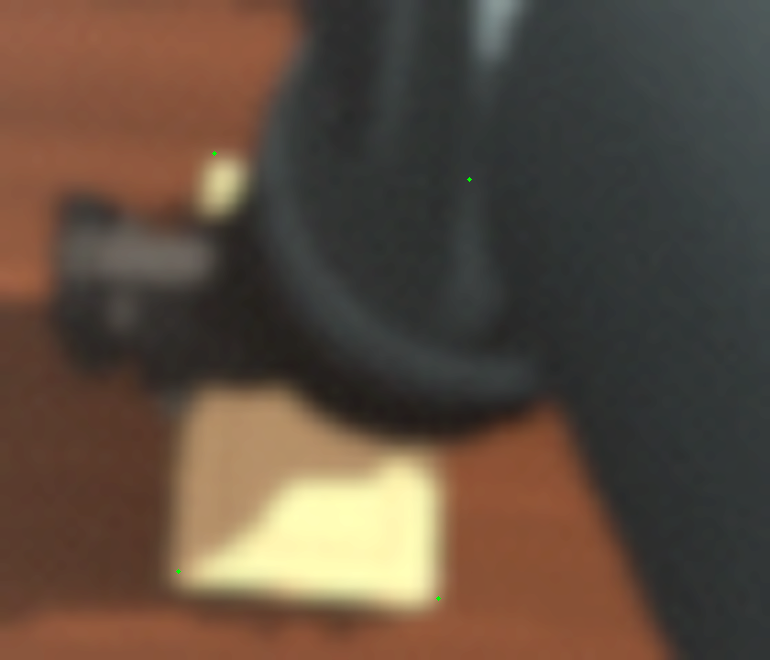

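step_arm(
  motion=[0.04,-0.02,-0.04,0,0,0,0.03,0,0,0,0,0,0,0,0,0,0,0,0,0,0,0,0,0],
)

```text
clock: 9.5
eef_pos: [0.5826, -0.1245, 0.0291]
tcp_rot: [-0.088, 1.57, 2.942]
contact_force: [-0.6, -0.4, -2.2]
gripper_width: 0.056
```

step_arm(
  motion=[0.03,0,0,0,0,0,0,0,0,0,0,0,0,0,0,0,0,0],
)

```text
clock: 9.75
eef_pos: [0.5826, -0.1246, 0.028]
tcp_rot: [0.265, 1.571, -2.989]
contact_force: [-0.1, -0.2, -2.2]
gripper_width: 0.0561
```

step_arm(
  motion=[0.02,0,0,0,0,0,0,0,0,0,0,0,0,0,0,0,0,0],
)

```text
clock: 10.0
eef_pos: [0.5827, -0.1246, 0.0278]
tcp_rot: [1.429, 1.571, -1.824]
contact_force: [-2.5, 0.3, 5.3]
gripper_width: 0.0558
```

step_arm(
  motion=[0.02,0,0,0,0,0,0,0,0,0,0,0,0,0,0,0,0,0],
)

```text
clock: 10.25
eef_pos: [0.5828, -0.1246, 0.0278]
tcp_rot: [1.417, 1.571, -1.836]
contact_force: [-6.5, 0.4, 13.0]
gripper_width: 0.0557
```

step_arm(
  motion=[-0.02,0,0,0,0,0,0,0,0,0,0,0],
)

```text
clock: 10.42
eef_pos: [0.5828, -0.1246, 0.0278]
tcp_rot: [2.671, 1.571, -0.583]
contact_force: [-3.6, 1.6, 7.8]
gripper_width: 0.0554
```

step_arm(
  motion=[0,0,0,0,0,0,0,0,0,0,0,0,0,0,0,0,0,0,0,0,0,0,0,0,0,0,0,0,0,0],
  fingers=30,
)

```text
clock: 10.83
eef_pos: [0.5828, -0.1245, 0.0271]
tcp_rot: [-3.081, 1.571, -0.052]
contact_force: [-0.4, 0.9, -0.6]
gripper_width: 0.0757
```

step_arm(
  motion=[-0.3,0,0,0,0,0,-0.8,0,0,0,0,0,-0.9,0,0,0,0,0,-0.9,0,0,0,0,0,0,-0.9,0,0,0,0,0,-0.9,0,0,0,0,0,-0.9,0,0,0,0,0,-0.9,0,0,0,0,0,-0.9,0,0,0,0,0,-0.9,0,0,0,0],
)

```text
clock: 11.67
eef_pos: [0.6069, 0.0918, 0.1444]
tcp_rot: [-2.94, 1.57, 0.09]
contact_force: [0.5, 0.3, 0.4]
gripper_width: 0.0756
```

```bash
python3 - <<'E'
from plan import *
p,R,s=cur(); print(p.round(4),R.round(3),s["clock"],np.round(s["contact_force"],1),s["gripper_width"])
a=vision.get_image("side"); b=vision.get_image("top")
save(a,"a9",(235,150,305,205),11,1.5)
save(b,"b9",(275,145,345,205),11,1.8)
r=boxfit(b,.024,.04,(.583,-.1255,-.109)); print(np.round(r,4))
r=boxfit(a,.024,.04,(.582,-.122,-.109)); print(np.round(r,4))
E
```

```text
[0.6069 0.0918 0.1444] [[ 0.001 -0.112 -0.994]
 [ 0.    -0.994  0.112]
 [-1.    -0.    -0.001]] 11.6667 [0.5 0.3 0.4] 0.0756113587144672
[ 0.5833 -0.1248 -0.1118 82.2686]
[ 0.5808 -0.1198 -0.1144 37.1774]
```

View pics/a9.png

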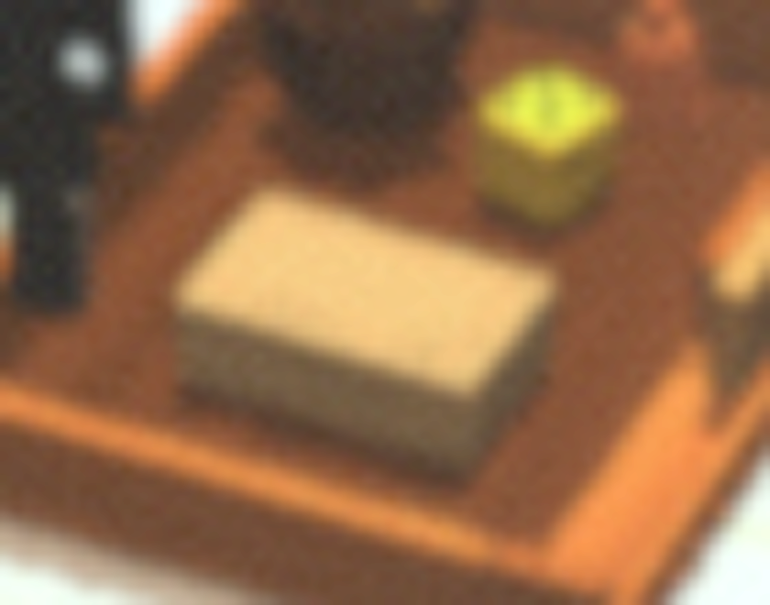

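View pics/b9.png

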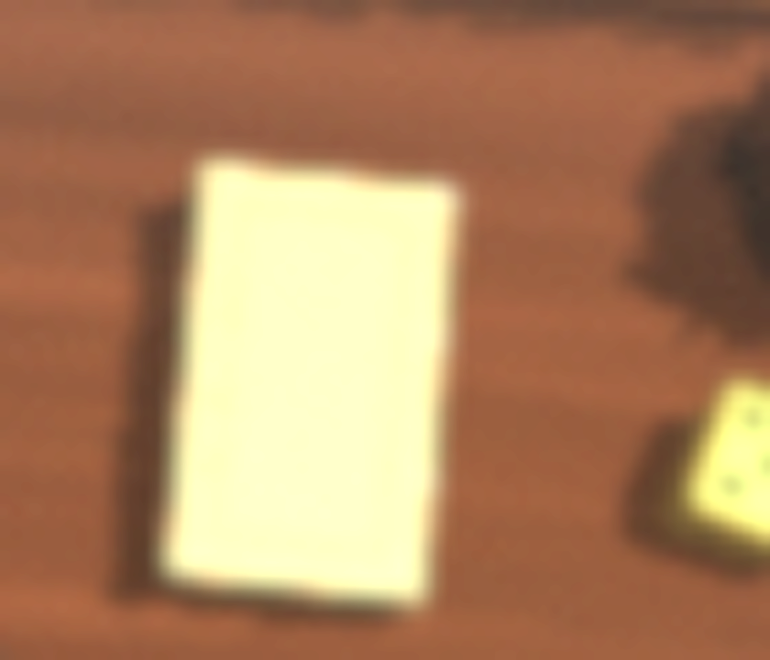

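```bash
python3 - <<'E'
from plan import *
a=vision.get_image("side"); b=vision.get_image("top")
for n,p,g in(("top",b,(.583,-.1255,-.109)),("side",a,(.582,-.122,-.109))):
    print(n,np.round(boxfit(p,.008,.04,g),4),np.round(facefit(p,.04,g),4))
E
```

```text
top [ 0.5832 -0.1247 -0.1123 90.5919] [ 5.834000e-01 -1.249000e-01 -1.099000e-01  2.808029e+02]
side [ 0.5808 -0.1197 -0.1142 62.7617] [ 5.809000e-01 -1.195000e-01 -1.239000e-01  2.055971e+02]
```

```bash
python3 - <<'E'
from plan import *
jb=-.11+np.pi/2
path([((.5828,-.1246,.10),jb),((.5828,-.1246,.0305),jb)])
E
```

```text
shift x6: 0.18,0.91,0,0,0,0   residual [ 0.02 -0.02  0.01]
shift x2: 0.88,-0.01,0,0,0,0   residual [-0.   -0.    0.01]
```

step_arm(
  motion=[0.18,0.91,0,0,0,0,0.18,0.91,0,0,0,0,0.18,0.91,0,0,0,0,0.18,0.91,0,0,0,0,0.18,0.91,0,0,0,0,0.18,0.91,0,0,0,0,0,0,0,0,0,0,0,0,0,0,0,0,0,0,0,0,0,0],
)

```text
clock: 12.62
eef_pos: [0.5821, -0.1283, 0.1004]
tcp_rot: [1.81, 1.571, -1.445]
contact_force: [0.5, 0.6, 0.5]
gripper_width: 0.0751
```

```bash
python3 - <<'E'
from plan import *
jb=-.111+np.pi/2
print(cur()[0]);path([((.5828,-.1246,.0305),jb)])
E
```

```text
[ 0.58205948 -0.12827119  0.1004033 ]
turn x1: 0,0,0,-0.04,0,0
shift x2: 0.87,-0.05,0,0,0,0   residual [ 0.01  0.01 -0.01]
```

step_arm(
  motion=[0.5,-0.05,0,0,0,0,0.5,-0.04,-0.02,0,0,0,0.4,0,0,0,0,0,0.3,0,0,0,0,0,0,0,0,0,0,0,0,0,0,0,0,0,0,0,0,0,0,0],
)

```text
clock: 13.2
eef_pos: [0.5845, -0.1233, 0.0331]
tcp_rot: [3.139, 1.569, -0.114]
contact_force: [-0.2, -0.0, -0.4]
gripper_width: 0.0758
```

step_arm(
  motion=[0.06,0.04,0.04,0,0,0,0,0,0,0,0,0,0,0,0,0,0,0],
)

```text
clock: 13.45
eef_pos: [0.582, -0.1252, 0.0302]
tcp_rot: [2.804, 1.57, -0.45]
contact_force: [0.8, -0.2, -0.1]
gripper_width: 0.0753
```

step_arm(
  motion=[0,0,0,0,0,0,0,0,0,0,0,0,0,0,0,0,0,0,0,0,0,0,0,0,0,0,0,0,0,0,0,0,0,0,0,0],
  fingers=255,
)

```text
clock: 13.95
eef_pos: [0.5821, -0.1248, 0.0306]
tcp_rot: [3.023, 1.57, -0.23]
contact_force: [-3.2, 0.7, 7.4]
gripper_width: 0.0558
```

step_arm(
  motion=[-0.08,0,0,0,0,0,0,0,0,0,0,0,0,0.036,-0.014,0,0,0,0,0,0,0,0,0,0,0,0,0,0,0],
)

```text
clock: 14.37
eef_pos: [0.582, -0.1265, 0.0326]
tcp_rot: [0.166, 1.57, -3.088]
contact_force: [0.5, 0.5, -1.9]
gripper_width: 0.0553
```

step_arm(
  motion=[0.05,0,0,0,0,0,0,0,0,0,0,0,0,0,0,0,0,0],
)

```text
clock: 14.62
eef_pos: [0.5823, -0.1263, 0.0307]
tcp_rot: [0.117, 1.571, -3.136]
contact_force: [0.4, 0.7, -2.8]
gripper_width: 0.0554
```

step_arm(
  motion=[0.02,0,0,0,0,0,0,0,0,0,0,0,0,0,0,0,0,0],
)

```text
clock: 14.87
eef_pos: [0.5823, -0.1264, 0.0307]
tcp_rot: [0.953, 1.571, -2.3]
contact_force: [-2.4, 0.8, 5.1]
gripper_width: 0.0557
```

step_arm(
  motion=[0.01,0,0,0,0,0,0,0,0,0,0,0],
)

```text
clock: 15.03
eef_pos: [0.5823, -0.1264, 0.0306]
tcp_rot: [0.899, 1.57, -2.354]
contact_force: [-3.8, 1.0, 9.5]
gripper_width: 0.0553
```

step_arm(
  motion=[-0.01,0,0,0,0,0,0,0,0,0,0,0,0,0,0,0,0,0,0,0,0,0,0,0,0,0,0,0,0,0],
  fingers=30,
)

```text
clock: 15.45
eef_pos: [0.5823, -0.1263, 0.03]
tcp_rot: [-0.059, 1.571, 2.971]
contact_force: [0.9, -0.2, -1.2]
gripper_width: 0.0753
```

step_arm(
  motion=[-0.3,0,0,0,0,0,-0.8,0,0,0,0,0,-0.9,0,0,0,0,0,-0.9,0,0,0,0,0,0,-0.9,0,-1,0,0,0,0,0,-1,0,0,0,0,0,-1,0,0,0,0,0,-1,0,0,0,0,0,-1,0,0,0,0,0,-1,0,0],
)

```text
clock: 16.28
eef_pos: [0.5864, -0.0906, 0.1471]
tcp_rot: [2.2, 1.57, -0.525]
contact_force: [-0.4, -0.8, -1.0]
gripper_width: 0.0754
```

step_arm(
  motion=[0,0,0,-1,0,0,0,0,0,-1,0,0,0,0,0,-1,0,0,0,0,0,-1,0,0,0,0,0,-1,0,0,0,0,0,-1,0,0,0,0,0,-1,0,0,0,0,0,-1,0,0,0,0,0,-1,0,0,0,0,0,-1,0,0],
)

```text
clock: 17.12
eef_pos: [0.5863, -0.0909, 0.147]
tcp_rot: [0.887, 1.57, -0.966]
contact_force: [-0.0, -0.2, -1.1]
gripper_width: 0.0751
```

```bash
python3 - <<'E'
from plan import *
p,R,s=cur(); print(p.round(4),np.round(s["qpos"],2),s["clock"],np.round(s["contact_force"],1),s["gripper_width"], np.arctan2(R[1,1],R[0,1]))
path([((.50,.15,.18),-.558+np.pi/2),((.433,.3015,.10),-.558+np.pi/2)])
E
```

```text
[ 0.5863 -0.0909  0.147 ] [ 0.46  0.6  -0.53  1.74  0.37  0.9  -0.51] 17.1167 [-0.  -0.2 -1.1] 0.07506915107754357 -0.28216941599792505
turn x16: 0,0,0,-0.93,0,0
shift x7: -0.12,0.57,-0.71,0,0,0   residual [ 0.01 -0.01 -0.03]
turn x1: 0,0,0,0.04,0.01,0
shift x5: 0.4,0.46,-0.69,0,0,0   residual [ 0.01  0.02 -0.01]
```

step_arm(
  motion=[0,0,0,-0.93,0,0,0,0,0,-0.93,0,0,0,0,0,-0.93,0,0,0,0,0,-0.93,0,0,0,0,0,-0.93,0,0,0,0,0,-0.93,0,0,0,0,0,-0.93,0,0,0,0,0,-0.93,0,0,0,0,0,-0.93,0,0,0,0,0,-0.93,0,0],
  fingers=0,
)

```text
clock: 17.95
eef_pos: [0.5863, -0.091, 0.1469]
tcp_rot: [-0.147, 1.57, -1.189]
contact_force: [-0.5, -0.7, -0.5]
gripper_width: 0.0851
```

step_arm(
  motion=[0,0,0,-0.93,0,0,0,0,0,-0.93,0,0,0,0,0,-0.93,0,0,0,0,0,-0.93,0,0,0,0,0,-0.93,0,0,0,0,0,-0.93,0,0,-0.12,0.57,-0.71,0,0,0,-0.12,0.57,-0.71,0,0,0,-0.12,0.57,-0.71,0,0,0,-0.12,0.57,-0.71,0,0,0],
)

```text
clock: 18.78
eef_pos: [0.5377, 0.0478, 0.1662]
tcp_rot: [-0.391, 1.57, -0.95]
contact_force: [-0.1, 0.7, -0.5]
gripper_width: 0.0853
```

step_arm(
  motion=[-0.12,0.57,-0.71,0,0,0,-0.12,0.57,-0.71,0,0,0,-0.12,0.57,-0.71,0,0,0,0.2,0.46,-0.69,0,0,0,0.4,0.46,-0.69,0,0,0,0.4,0.46,-0.69,0,0,0,0.4,0.46,-0.69,0,0,0,0.4,0.46,-0.69,0,0,0,0,0,0,0,0,0,0,0,0,0,0,0],
)

```text
clock: 19.62
eef_pos: [0.4325, 0.303, 0.1078]
tcp_rot: [-2.154, 1.57, -2.708]
contact_force: [1.2, -0.3, -0.1]
gripper_width: 0.0853
```

```bash
python3 - <<'E'
from plan import *
p,R,s=cur(); print(p.round(4),np.round(s["qpos"],2),s["clock"],np.round(s["contact_force"],1),s["gripper_width"], np.arctan2(R[1,1],R[0,1]))
a=vision.get_image("side"); b=vision.get_image("top")
for n,q,g in(("top",b,(.583,-.1255,-.109)),("side",a,(.582,-.122,-.109))):
    print(n,np.round(boxfit(q,.008,.04,g),4),np.round(boxfit(q,.024,.04,g),4),np.round(facefit(q,.04,g),4))
save(a,"a10",(200,140,340,320),4,1.4,proj(a,[p])); save(b,"b10",(60,170,360,300),2.6,1.5)
path([((.433,.3015,.05),-.558+np.pi/2)])
E
```

```text
[0.4325 0.303  0.1078] [-0.08  0.66 -0.82  1.92  0.64  0.85 -0.22] 19.6167 [ 1.2 -0.3 -0.1] 0.08532964261462973 1.0168923695090157
top [ 0.5833 -0.1265 -0.1109 52.2485] [ 0.5833 -0.1265 -0.1112 48.7051] [ 5.834000e-01 -1.267000e-01 -1.113000e-01  1.802108e+02]
side [ 0.5667 -0.0501  0.3394 44.7578] [  0.5962  -0.1585  -0.4129 105.412 ] [ 0.5919 -0.1437 -0.4359 73.4654]
shift x2: 0.73,0,-0.03,0,0,0   residual [-0.01 -0.    0.  ]
```

View pics/a10.png

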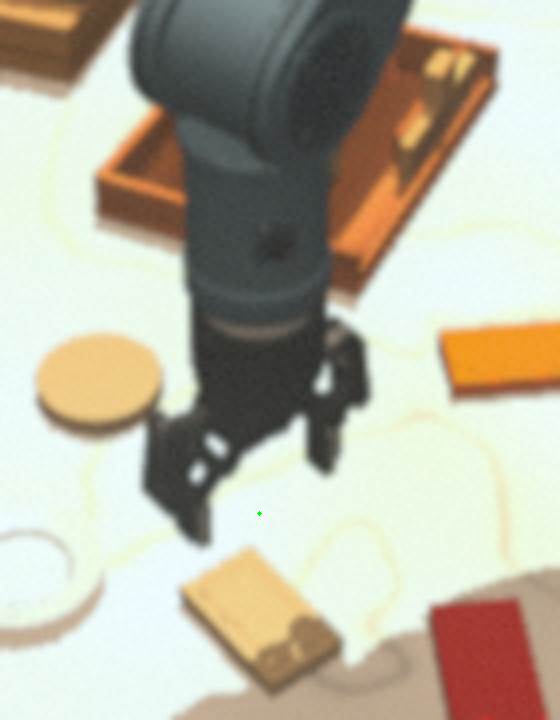

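View pics/b10.png

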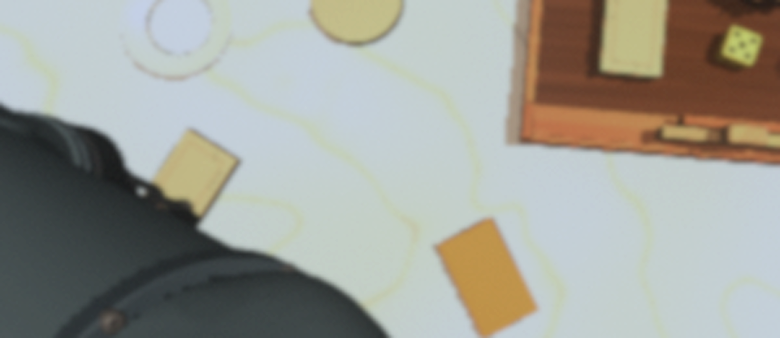

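step_arm(
  motion=[0.6,0,-0.03,0,0,0,0.6,0,-0.02,0,0,0,0.6,0,0,0,0,0,0.4,0,0,0,0,0,0.1,0,0,0,0,0,0,0,0,0,0,0,0,0,0,0,0,0,0,0,0,0,0,0],
)

```text
clock: 20.38
eef_pos: [0.4335, 0.3025, 0.0171]
tcp_rot: [1.061, 1.569, 0.501]
contact_force: [-0.4, -0.3, 1.1]
gripper_width: 0.0851
```

```bash
python3 - <<'E'
from plan import *
p,R,s=cur(); print(p.round(4),s["clock"],np.round(s["contact_force"],1),s["gripper_width"], np.arctan2(R[1,1],R[0,1]))
a=vision.get_image("side")
save(a,"a11",(215,230,315,330),7,1.4,proj(a,[p]))
path([((.4328,.3016,.0045),-.559+np.pi/2)])
E
```

```text
[0.4335 0.3025 0.0171] 20.3833 [-0.4 -0.3  1.1] 0.08507054626948578 1.011087742605437
turn x1: 0,0,0,0,0.01,-0.02
shift x1: 0.31,-0.03,0,0,0,0   residual [0. 0. 0.]
```

View pics/a11.png

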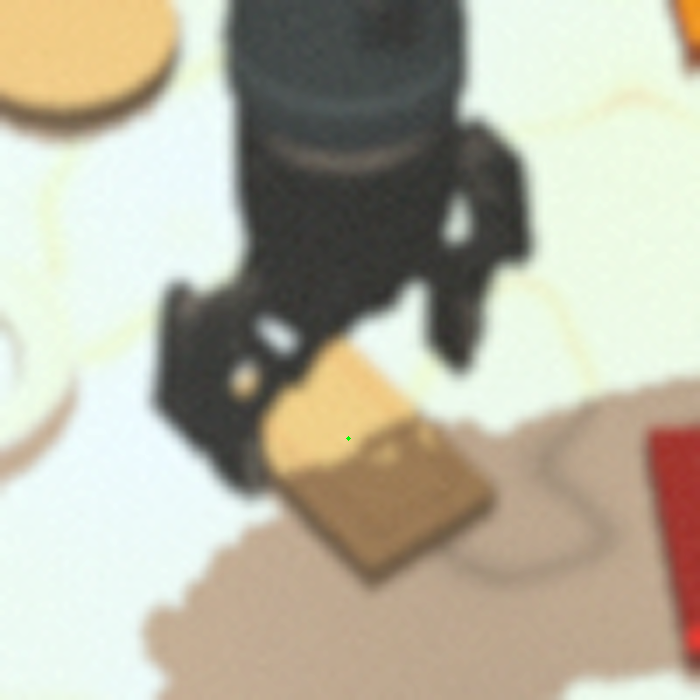

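step_arm(
  motion=[0.16,-0.02,0,0,0,0,0.16,0,0,0,0,0,0,0,0,0,0,0,0,0,0,0,0,0],
)

```text
clock: 20.77
eef_pos: [0.4315, 0.3014, 0.0024]
tcp_rot: [-1.894, 1.57, -2.452]
contact_force: [0.5, 0.4, -0.0]
gripper_width: 0.0853
```

step_arm(
  motion=[0,0,0,0,0,0,0,0,0,0,0,0,0,0,0,0,0,0,0,0,0,0,0,0,0,0,0,0,0,0,0,0,0,0,0,0,0,0,0,0,0,0,0,0,0,0,0,0],
  fingers=255,
)

```text
clock: 21.43
eef_pos: [0.4319, 0.3017, 0.0035]
tcp_rot: [-0.107, 1.57, -0.666]
contact_force: [-2.1, -0.9, 6.5]
gripper_width: 0.0564
```

step_arm(
  motion=[-0.3,0,0,0,0,0,-0.8,0,0,0,0,0,-0.9,0,0,0,0,0,-0.9,0,0,0,0,0,-0.5,0,0,0,0,0,0,0,0,0,0,0,0,0,0,0,0,0],
)

```text
clock: 22.02
eef_pos: [0.4325, 0.3018, 0.1401]
tcp_rot: [0.921, 1.568, 0.362]
contact_force: [-0.6, -0.1, -2.8]
gripper_width: 0.0561
```

```bash
python3 - <<'E'
from plan import *
p,R,s=cur(); print(p.round(4),s["clock"],np.round(s["contact_force"],1),s["gripper_width"], np.arctan2(R[1,1],R[0,1]))
a=vision.get_image("side")
save(a,"a12",(215,200,315,300),7,1.4,proj(a,[p]))
path([((.5826,-.1264,.13),-.11+np.pi/2)])
E
```

```text
[0.4325 0.3018 0.1401] 22.0167 [-0.6 -0.1 -2.8] 0.05612023387044502 1.011918933753202
turn x6: 0,0,0,-0.86,0,0
shift x12: 0.02,-0.85,0.41,0,0,0   residual [-0.01 -0.01 -0.01]
```

View pics/a12.png

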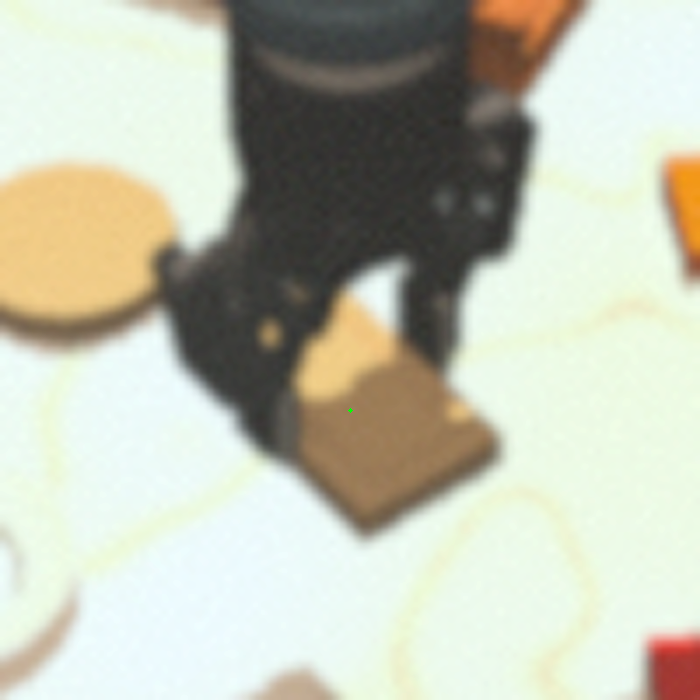

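step_arm(
  motion=[0,0,0,-0.86,0,0,0,0,0,-0.86,0,0,0,0,0,-0.86,0,0,0,0,0,-0.86,0,0,0,0,0,-0.86,0,0,0,0,0,-0.86,0,0,0.02,-0.85,0.41,0,0,0,0.02,-0.85,0.41,0,0,0,0.02,-0.85,0.41,0,0,0,0.02,-0.85,0.41,0,0,0],
)

```text
clock: 22.9
eef_pos: [0.4815, 0.1573, 0.134]
tcp_rot: [-2.783, 1.568, -2.89]
contact_force: [1.0, -0.6, -2.3]
gripper_width: 0.056
```

step_arm(
  motion=[0.02,-0.85,0.41,0,0,0,0.02,-0.85,0.41,0,0,0,0.02,-0.85,0.41,0,0,0,0.02,-0.85,0.41,0,0,0,0.02,-0.85,0.41,0,0,0,0.02,-0.85,0.41,0,0,0,0.02,-0.85,0.41,0,0,0,0.02,-0.85,0.41,0,0,0,0,0,0,0,0,0,0,0,0,0,0,0],
)

```text
clock: 23.73
eef_pos: [0.5824, -0.1281, 0.1269]
tcp_rot: [-3.056, 1.567, 3.114]
contact_force: [-0.3, 1.4, -0.9]
gripper_width: 0.0562
```

step_arm(
  motion=[0,0,0,0,0,0,0,0,0,0,0,0,0,0,0,0,0,0],
)

```text
clock: 23.98
eef_pos: [0.5829, -0.1234, 0.1289]
tcp_rot: [2.662, 1.57, 2.557]
contact_force: [-0.6, 0.8, -2.2]
gripper_width: 0.0563
```

```bash
python3 - <<'E'
from plan import *
p,R,s=cur(); print(p.round(4),s["clock"],np.round(s["contact_force"],1),s["gripper_width"], np.arctan2(R[1,1],R[0,1]),np.round(s["qpos"],2))
path([((.5812,-.1264,.055),-.11+np.pi/2)])
E
```

```text
[ 0.5829 -0.1234  0.1289] 23.9833 [-0.6  0.8 -2.2] 0.056271430981808306 1.4653835519053995 [ 0.76  0.77 -0.92  1.73  0.71  1.01  1.05]
turn x1: 0,0,0,0.05,-0.01,-0.01
shift x2: 0.92,-0.04,-0.02,0,0,0   residual [0.01 0.   0.01]
```

step_arm(
  motion=[0.6,-0.04,-0.03,0.05,0,0,0.6,-0.04,-0.02,0,0,0,0.5,0,0,0,0,0,0.2,0,0,0,0,0,0,0,0,0,0,0,0,0,0,0,0,0,0,0,0,0,0,0],
)

```text
clock: 24.57
eef_pos: [0.5822, -0.1276, 0.0547]
tcp_rot: [0.151, 1.569, 0.039]
contact_force: [0.2, -0.7, -1.3]
gripper_width: 0.0563
```

```bash
python3 - <<'E'
from plan import *
p,R,s=cur(); print(p.round(4),s["clock"],np.round(s["contact_force"],1),s["gripper_width"], np.arctan2(R[1,1],R[0,1]))
a=vision.get_image("side"); b=vision.get_image("top")
save(a,"a13",(235,145,305,200),11,1.5,proj(a,boxcorners(.5812,-.1214,-.11,p[2]-.0037,p[2]+.0123)))
save(b,"b13",(275,145,345,205),11,1.8,proj(b,boxcorners(.5834,-.1266,-.11,p[2]+.0123,p[2]+.0123)))
E
```

```text
[ 0.5822 -0.1276  0.0547] 24.5667 [ 0.2 -0.7 -1.3] 0.05625087873389724 1.4588472539476591
```

View pics/a13.png

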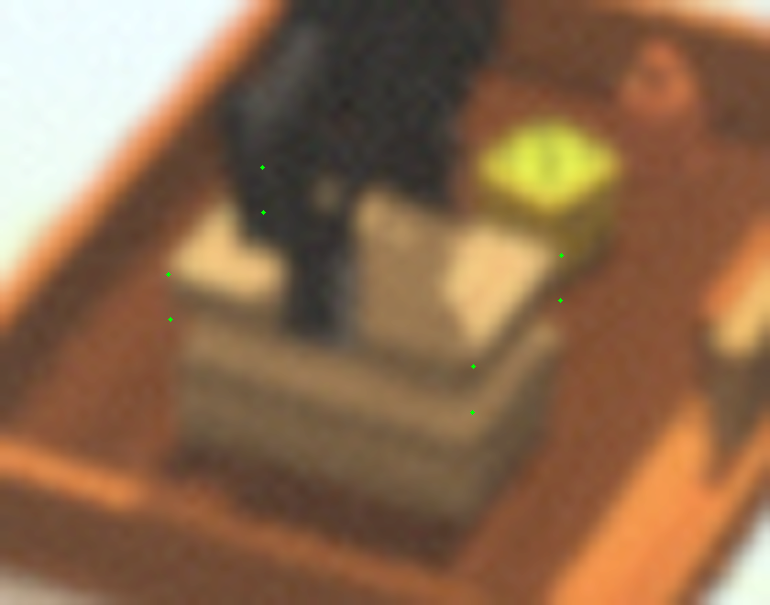

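View pics/b13.png

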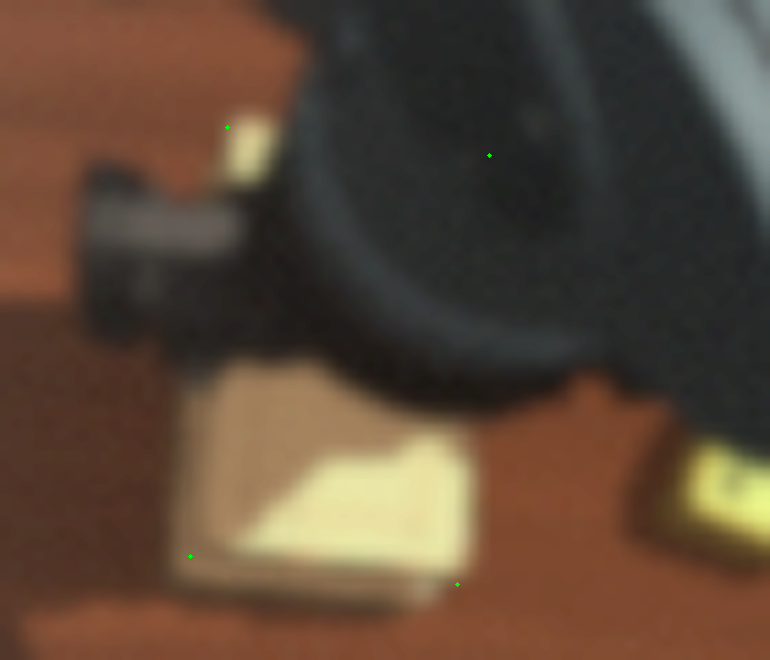

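step_arm(
  motion=[0.1,0.03,-0.05,0,0,0,0.08,0,0,0,0,0,0,0,0,0,0,0,0,0,0,0,0,0,0,0,0,0,0,0],
)

```text
clock: 25.08
eef_pos: [0.5793, -0.1268, 0.0461]
tcp_rot: [-2.911, 1.571, -3.024]
contact_force: [-0.3, -0.3, -2.3]
gripper_width: 0.0558
```

```bash
python3 - <<'E'
from plan import *
p,R,s=cur(); print(p.round(4),s["clock"],np.round(s["contact_force"],1),s["gripper_width"], np.arctan2(R[1,1],R[0,1]))
a=vision.get_image("side"); b=vision.get_image("top")
save(a,"a14",(235,145,305,200),11,1.5,proj(a,boxcorners(.5812,-.1214,-.11,p[2]-.0037,p[2]+.0123)))
save(b,"b14",(275,145,345,205),11,1.8,proj(b,boxcorners(.5834,-.1266,-.11,p[2]+.0123,p[2]+.0123)))
E
```

```text
[ 0.5793 -0.1268  0.0461] 25.0833 [-0.3 -0.3 -2.3] 0.05584342771677465 1.4582380875041028
```

View pics/a14.png

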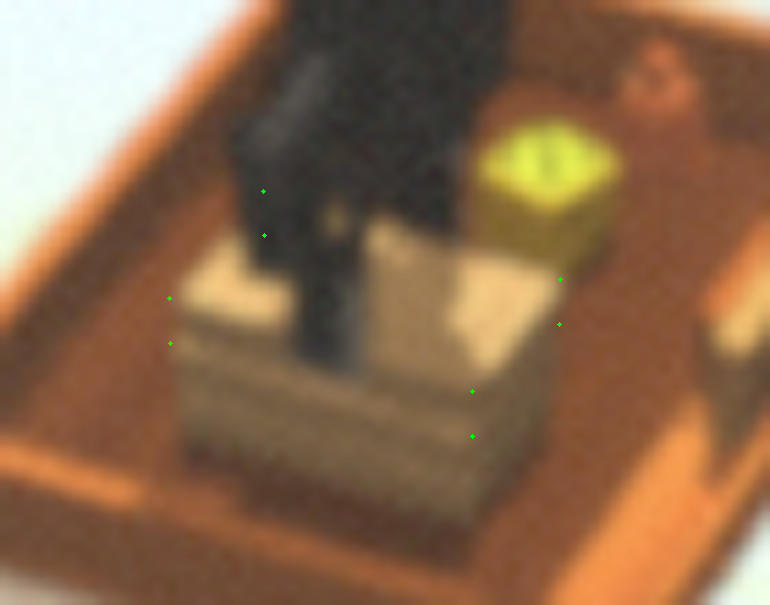

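View pics/b14.png

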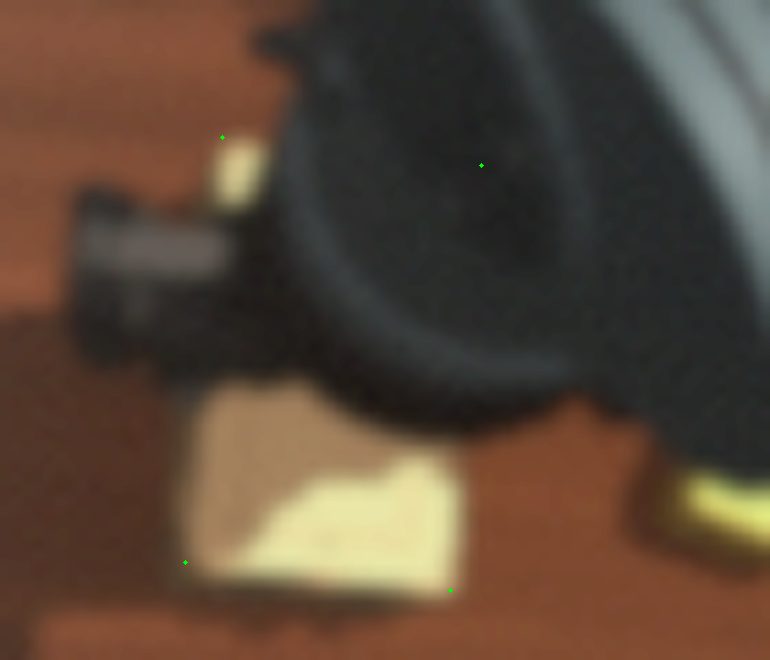

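step_arm(
  motion=[0.02,0.017,0.023,0,0,0,0,0,0,0,0,0,0,0,0,0,0,0],
)

```text
clock: 25.43
eef_pos: [0.5803, -0.1261, 0.0453]
tcp_rot: [1.597, 1.571, 1.484]
contact_force: [0.8, -0.4, -1.6]
gripper_width: 0.056
```

step_arm(
  motion=[0.02,0,0,0,0,0,0,0,0,0,0,0,0,0,0,0,0,0],
)

```text
clock: 25.68
eef_pos: [0.5802, -0.1262, 0.0444]
tcp_rot: [-2.958, 1.571, -3.071]
contact_force: [-0.2, 1.1, -1.9]
gripper_width: 0.0559
```

step_arm(
  motion=[0.02,0,0,0,0,0,0,0,0,0,0,0,0,0,0,0,0,0],
)

```text
clock: 25.93
eef_pos: [0.5802, -0.1262, 0.0436]
tcp_rot: [-2.87, 1.571, -2.983]
contact_force: [-0.3, 0.1, -1.8]
gripper_width: 0.0561
```

step_arm(
  motion=[0.01,0,0,0,0,0,0,0,0,0,0,0],
)

```text
clock: 26.1
eef_pos: [0.5803, -0.1262, 0.0435]
tcp_rot: [-1.825, 1.571, -1.938]
contact_force: [-1.0, -0.3, 2.2]
gripper_width: 0.0559
```

step_arm(
  motion=[0,0,0,0,0,0,0,0,0,0,0,0,0,0,0,0,0,0,0,0,0,0,0,0,0,0,0,0,0,0],
  fingers=30,
)

```text
clock: 26.52
eef_pos: [0.5803, -0.1262, 0.0433]
tcp_rot: [0.519, 1.571, 0.406]
contact_force: [-0.5, -0.6, 0.8]
gripper_width: 0.0752
```

step_arm(
  motion=[-0.3,0,0,0,0,0,-0.8,0,0,0,0,0,-0.9,0,0,0,0,0,-0.9,0,0,0,0,0,0,0.9,0,0,0,0,0,0.9,0,0,0,0,0,0.9,0,0,0,0,0,0.9,0,0,0,0,0,0.9,0,0,0,0,0,0.9,0,0,0,0],
)

```text
clock: 27.35
eef_pos: [0.6046, 0.0902, 0.1603]
tcp_rot: [0.168, 1.57, 0.055]
contact_force: [0.3, -0.8, -0.1]
gripper_width: 0.0752
```

```bash
python3 - <<'E'
from plan import *
p,R,s=cur(); print(p.round(4),s["clock"],np.round(s["contact_force"],1),s["gripper_width"])
a=vision.get_image("side"); b=vision.get_image("top")
save(a,"a15",(235,145,305,200),11,1.5); save(b,"b15",(245,125,395,240),5,1.6)
for n,q,g in(("top",b,(.583,-.1255,-.109)),("side",a,(.582,-.122,-.109))):
    print(n,np.round(boxfit(q,.008,.056,g),4),np.round(boxfit(q,.04,.056,g),4),np.round(facefit(q,.056,g),4))
E
```

```text
[0.6046 0.0902 0.1603] 27.35 [ 0.3 -0.8 -0.1] 0.07518471371185283
top [ 0.5644 -0.2362  0.591   0.617 ] [ 0.5567 -0.2616  1.0454  0.    ] [ 0.5977 -0.1575  0.9377  0.9476]
side [ 0.5811 -0.1215 -0.1094 62.7111] [ 0.5809 -0.1212 -0.1098 35.2683] [ 5.811000e-01 -1.210000e-01 -1.056000e-01  2.052318e+02]h.py:83: RuntimeWarning: invalid value encountered in scalar divide
  return (np.minimum(np.abs(r),60)**2).sum()/w.sum()
```

View pics/a15.png

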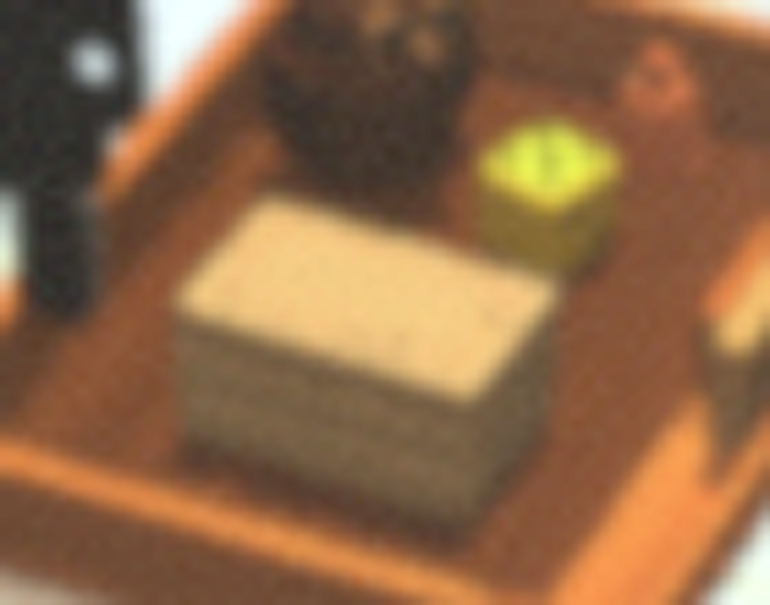

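View pics/b15.png

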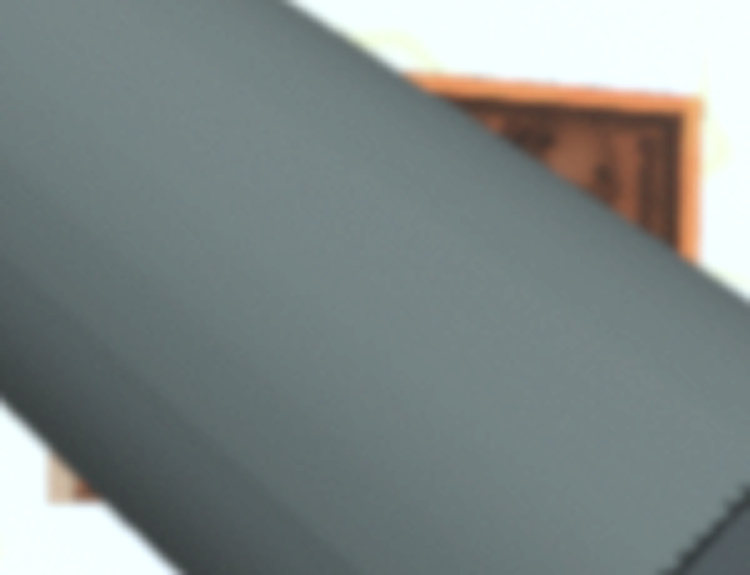

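```bash
python3 - <<'E'
from plan import *
path([((.473,-.214,.15),-.1+np.pi/2)])
E
```

```text
turn x1: 0,0,0,-0.03,0.02,-0.07
shift x9: 0.03,-0.9,-0.28,0,0,0   residual [0.02 0.02 0.04]
```

step_arm(
  motion=[0.03,-0.9,-0.28,-0.1,0,0,0.03,-0.9,-0.28,0,0,0,0.03,-0.9,-0.28,0,0,0,0.03,-0.9,-0.28,0,0,0,0.03,-0.9,-0.28,0,0,0,0.03,-0.9,-0.28,0,0,0,0.03,-0.9,-0.28,0,0,0,0.03,-0.9,-0.28,0,0,0,0.03,-0.9,-0.28,0,0,0,0,0,0,0,0,0],
)

```text
clock: 28.28
eef_pos: [0.466, -0.2324, 0.1478]
tcp_rot: [-2.219, 1.565, -2.334]
contact_force: [-0.1, -0.2, -0.1]
gripper_width: 0.0754
```

step_arm(
  motion=[0,0,0,0,0,0,0,0,0,0,0,0,0,0,0,0,0,0],
  fingers=0,
)

```text
clock: 28.53
eef_pos: [0.4711, -0.2218, 0.1491]
tcp_rot: [0.394, 1.57, 0.292]
contact_force: [-0.1, -0.1, 1.0]
gripper_width: 0.0856
```

```bash
python3 - <<'E'
from plan import *
p,R,s=cur(); print(p.round(4),s["clock"],np.round(s["contact_force"],1),s["gripper_width"],np.arctan2(R[1,1],R[0,1]),np.round(s["qpos"],2))
a=vision.get_image("side"); b=vision.get_image("top")
save(a,"a16",(235,90,355,200),6,1.5,proj(a,[p,[p[0],p[1],.086]])); save(b,"b16",(245,125,395,240),5,1.6,proj(b,[p,[p[0],p[1],.086]]))
for n,q,g in(("top",b,(.583,-.1255,-.109)),("side",a,(.582,-.122,-.109))):
    print(n,np.round(boxfit(q,.04,.056,g),4))
for n,q in (("t",b),("s",a)):
  for d in vision.boxes_of("gate_knob",q)[:3]: print(n,d["conf"],toworld(q,d["xyz"]).round(4))
E
```

```text
[ 0.4711 -0.2218  0.1491] 28.5333 [-0.1 -0.1  1. ] 0.08559913394728617 1.4691114322706786 [ 1.09  0.64 -0.98  1.91  0.66  0.95  1.26]
top [ 0.5834 -0.1266 -0.11   54.1688]
side [ 0.581  -0.1212 -0.1109 33.9174]
t 0.74 [ 0.4738 -0.1928  0.0527]
s 0.66 [ 0.4723 -0.2029  0.0437]
```

View pics/a16.png

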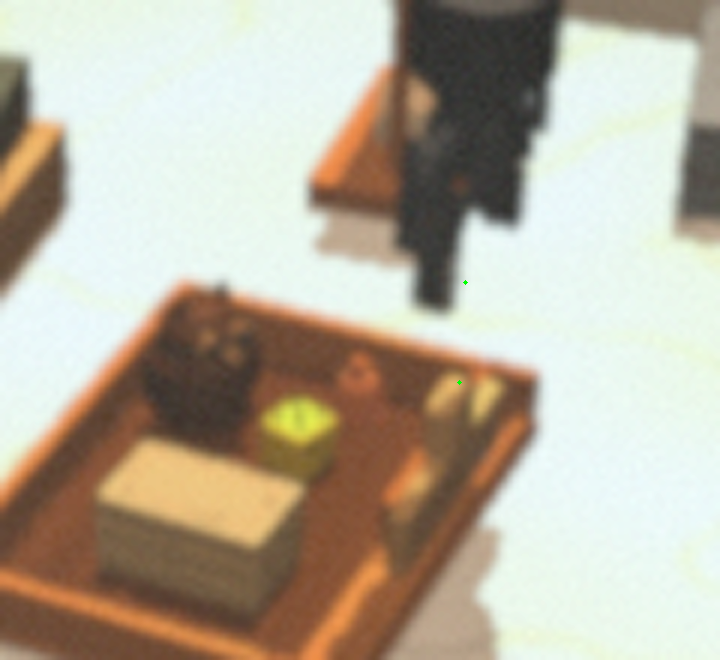

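View pics/b16.png

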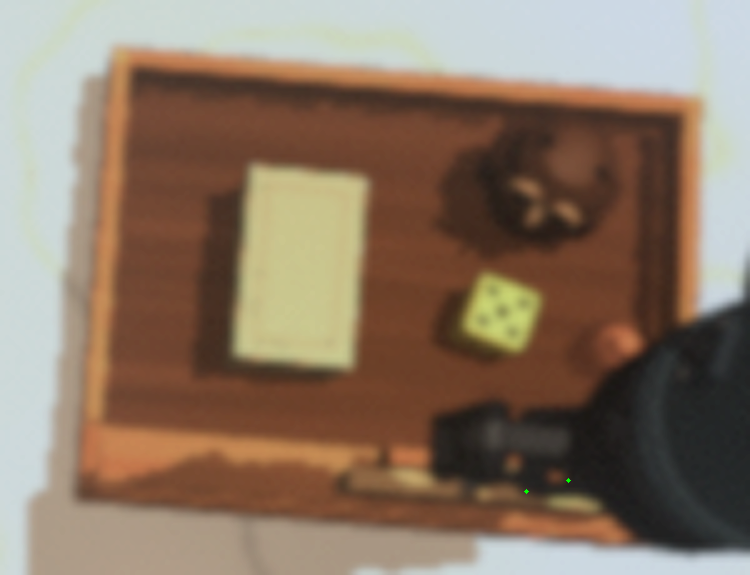

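step_arm(
  motion=[0.5,0.1,0.06,0,0,0,0.6,0.04,0,0,0,0,0.6,0,0,0,0,0,0.4,0,0,0,0,0,0,0,0,0,0,0,0,0,0,0,0,0,0,0,0,0,0,0],
)

```text
clock: 29.32
eef_pos: [0.4743, -0.2176, 0.0655]
tcp_rot: [-0.012, 1.569, -0.116]
contact_force: [0.3, 0.5, -0.0]
gripper_width: 0.0855
```

```bash
python3 - <<'E'
from plan import *
p,R,s=cur(); print(p.round(4),s["clock"],np.round(s["contact_force"],1),s["gripper_width"],np.arctan2(R[1,1],R[0,1]))
a=vision.get_image("side")
save(a,"a17",(265,110,345,190),9,1.5,proj(a,[p]))
E
```

```text
[ 0.4743 -0.2176  0.0655] 29.3167 [ 0.3  0.5 -0. ] 0.0855386499032758 1.4675569065821354
```

View pics/a17.png

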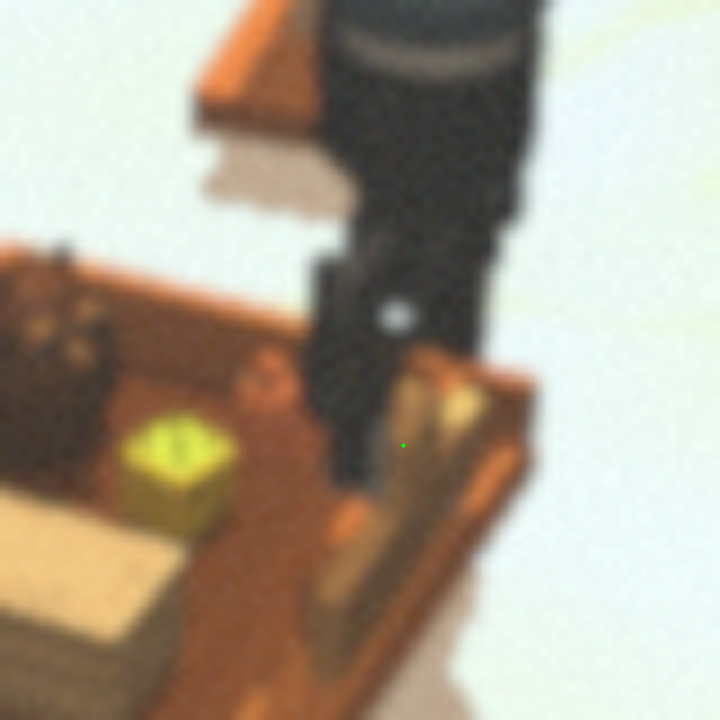

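step_arm(
  motion=[0.12,0,0,0,0,0,0,0,0,0,0,0,0,0,0,0,0,0,0,0,0,0,0,0,0,0,0,0,0,0,0,0,0,0,0,0,0,0,0,0,0,0,0,0,0,0,0,0,0,0,0,0,0,0],
  fingers=255,
)

```text
clock: 30.12
eef_pos: [0.4735, -0.2179, 0.0602]
tcp_rot: [-1.108, 1.57, -1.211]
contact_force: [-1.0, -0.5, 6.0]
gripper_width: 0.0349
```

step_arm(
  motion=[0,0.3,0,0,0,0,0,0.4,0,0,0,0,0,0.3,0,0,0,0,0,0,0,0,0,0,0,0,0,0,0,0],
)

```text
clock: 30.53
eef_pos: [0.4772, -0.1772, 0.0602]
tcp_rot: [3.027, 1.57, 2.924]
contact_force: [-4.6, 1.5, 10.4]
gripper_width: 0.0351
```

```bash
python3 - <<'E'
from plan import *
p,R,s=cur(); print(p.round(4),s["clock"],np.round(s["contact_force"],1),np.round(s["ft_torque"],2),s["gripper_width"],np.arctan2(R[1,1],R[0,1]))
a=vision.get_image("side")
save(a,"a18",(245,110,345,190),7,1.5)
E
```

```text
[ 0.4772 -0.1772  0.0602] 30.5333 [-4.6  1.5 10.4] [0.44 0.89 0.05] 0.0351191690194821 1.4683361495551976
```

View pics/a18.png

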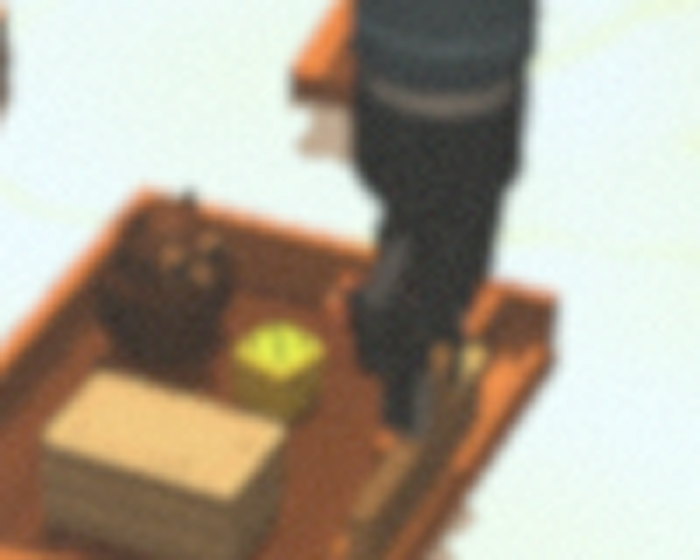

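step_arm(
  motion=[-0.02,0.3,0,0,0,0,0,0.4,0,0,0,0,0,0.4,0,0,0,0,0,0,0,0,0,0,0,0,0,0,0,0],
)

```text
clock: 31.0
eef_pos: [0.4811, -0.1339, 0.0602]
tcp_rot: [3.014, 1.569, 2.911]
contact_force: [-4.4, 1.2, 3.3]
gripper_width: 0.0351
```

step_arm(
  motion=[0,0.3,0,0,0,0,0,0.3,0,0,0,0,0,0.2,0,0,0,0,0,0,0,0,0,0,0,0,0,0,0,0],
)

```text
clock: 31.42
eef_pos: [0.484, -0.1029, 0.0602]
tcp_rot: [-2.993, 1.568, -3.097]
contact_force: [-7.1, 1.8, 5.9]
gripper_width: 0.0347
```

step_arm(
  motion=[0,0.1,-0.03,0,0,0,0,0.1,0,0,0,0,0,0,0,0,0,0,0,0,0,0,0,0],
)

```text
clock: 31.75
eef_pos: [0.4843, -0.0986, 0.0602]
tcp_rot: [-1.851, 1.565, -1.958]
contact_force: [-4.8, -8.7, 4.2]
gripper_width: 0.0347
```

```bash
python3 - <<'E'
from plan import *
p,R,s=cur(); print(p.round(4),s["clock"],np.round(s["contact_force"],1))
a=vision.get_image("side"); b=vision.get_image("top")
save(a,"a19",(215,120,345,210),6,1.5); save(b,"b19",(245,125,395,240),5,1.6)
E
```

```text
[ 0.4843 -0.0986  0.0602] 31.75 [-4.8 -8.7  4.2]
```

View pics/a19.png

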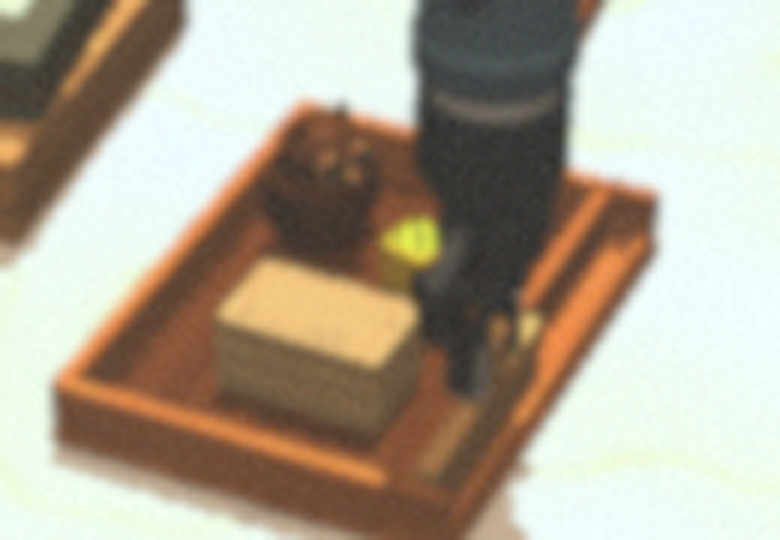

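View pics/b19.png

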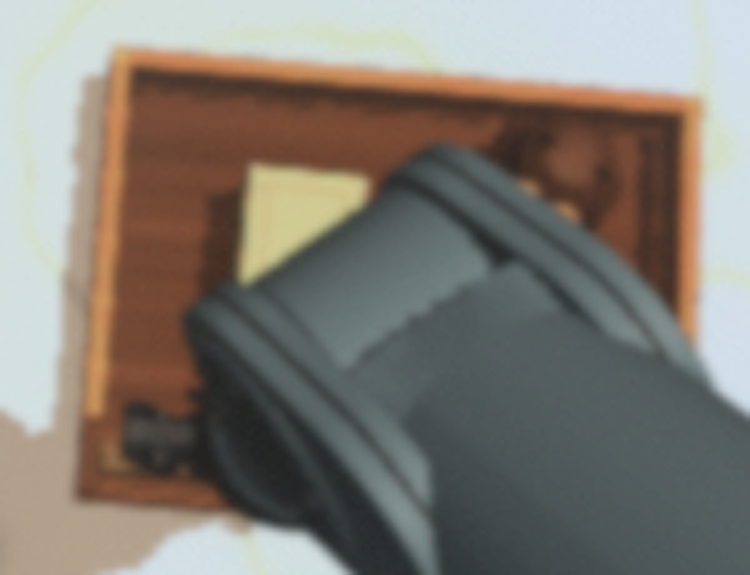

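step_arm(
  motion=[0,0.06,0,0,0,0,0,0,0,0,0,0,0,0,0,0,0,0],
)

```text
clock: 32.1
eef_pos: [0.4843, -0.0985, 0.0602]
tcp_rot: [-1.814, 1.562, -1.922]
contact_force: [-5.6, -14.4, 7.1]
gripper_width: 0.0349
```

step_arm(
  motion=[0,-0.08,0,0,0,0,0,0,0,0,0,0,0,0,0,0,0,0],
)

```text
clock: 32.35
eef_pos: [0.4843, -0.0986, 0.0602]
tcp_rot: [-1.88, 1.567, -1.986]
contact_force: [-4.0, -6.7, 3.0]
gripper_width: 0.0348
```

step_arm(
  motion=[0,0,0,0,0,0,0,0,0,0,0,0,0,0,0,0,0,0,0,0,0,0,0,0,0,0,0,0,0,0,0,0,0,0,0,0],
  fingers=60,
)

```text
clock: 32.85
eef_pos: [0.4852, -0.095, 0.0606]
tcp_rot: [0.664, 1.57, 0.56]
contact_force: [0.2, 0.1, -0.2]
gripper_width: 0.0652
```

```bash
python3 - <<'E'
from plan import *
p,R,s=cur(); print(p.round(4),s["clock"],np.round(s["contact_force"],1),s["gripper_width"],np.arctan2(R[1,1],R[0,1]))
E
```

```text
[ 0.4852 -0.095   0.0606] 32.85 [ 0.2  0.1 -0.2] 0.06515546912705104 1.4670950145821096
```

step_arm(
  motion=[-0.4,0,0,0,0,0,-0.8,0,0,0,0,0,-0.9,0,0,0,0,0,-0.9,0,0,0,0,0,0,-0.8,-0.2,0,0,0,0,-0.8,-0.2,0,0,0,0,-0.8,-0.2,0,0,0,0,-0.8,-0.2,0,0,0,0,-0.8,-0.2,0,0,0,0,-0.8,-0.2,0,0,0],
)

```text
clock: 33.68
eef_pos: [0.4165, -0.2826, 0.1806]
tcp_rot: [-0.916, 1.57, -1.019]
contact_force: [0.5, 0.5, -0.2]
gripper_width: 0.0656
```

step_arm(
  motion=[0,-0.8,-0.2,0,0,0,0,-0.8,-0.2,0,0,0,0,-0.8,-0.2,0,0,0,0,-0.8,-0.2,0,0,0,0,-0.8,-0.2,0,0,0,0,-0.8,-0.2,0,0,0,0,0,0,0,0,0,0,0,0,0,0,0,0,0,0,0,0,0],
)

```text
clock: 34.43
eef_pos: [0.35, -0.4664, 0.1804]
tcp_rot: [1.197, 1.57, 1.093]
contact_force: [0.3, 0.2, 0.0]
gripper_width: 0.0652
```

```bash
python3 - <<'E'
from plan import *
p,R,s=cur(); print(p.round(4),s["clock"],np.round(s["contact_force"],1),np.round(s["qpos"],2),np.round(s["qd"],2))
a=vision.get_image("side"); b=vision.get_image("top")
save(a,"a20",None,1.5,1.3); save(b,"b20",(245,125,395,240),5,1.6); save(b,"b21",None,1.5,1.3)
for n,q,g in(("top",b,(.583,-.1255,-.109)),("side",a,(.582,-.122,-.109))):
    print(n,np.round(boxfit(q,.04,.056,g),4))
E
```

```text
[ 0.35   -0.4664  0.1804] 34.4333 [0.3 0.2 0. ] [ 1.53  0.7  -0.98  1.72  0.65  1.08  1.8 ] [-0.02 -0.01 -0.02  0.01  0.   -0.    0.  ]
top [ 0.5833 -0.1266 -0.1104 46.6126]
side [ 0.5809 -0.1212 -0.1096 32.2141]
```

View pics/b20.png

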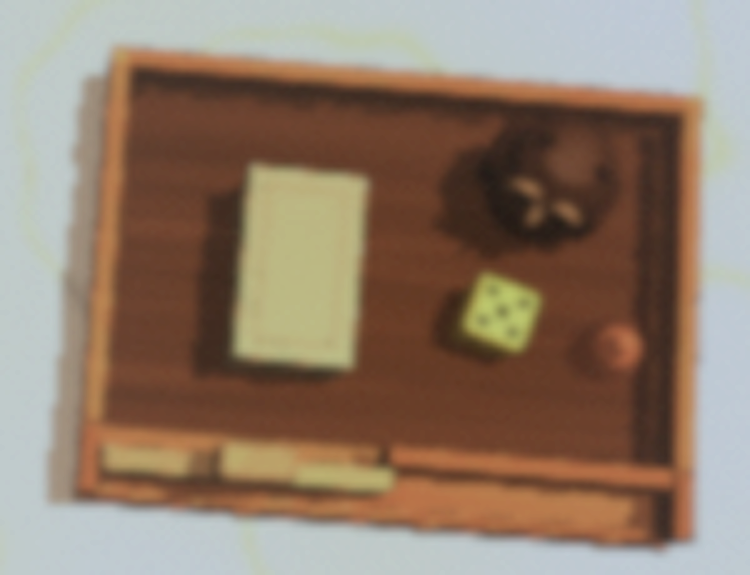

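View pics/a20.png

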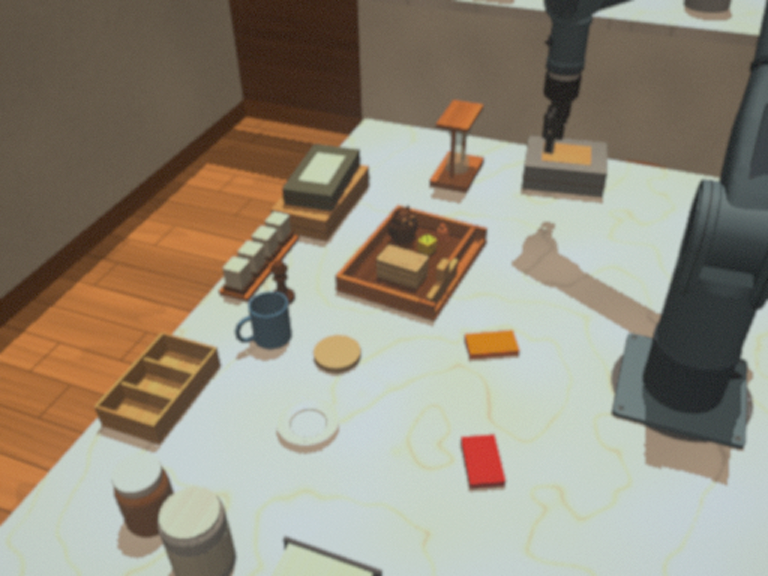

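View pics/b21.png

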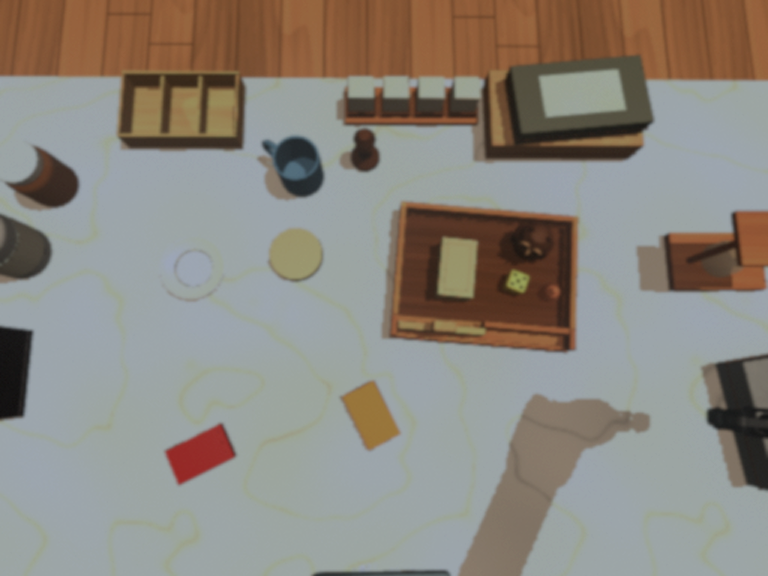

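The gate leaf now closes the doorway, reaching the left wall at px (265,215). The pile is neat, the bystanders are in place, and the arm is clear.

```bash
python3 -c "
from bench import ctrl
print(ctrl.hand_in())"
```

```text
the job is handed in; nothing more can be done
None
```

Both sandstone coasters are on the base coaster in the pen as a neat pile of three. The gate is shut and released, and I handed the job in at about 34.5 s.

- **Pile:** I set each coaster down until the arm felt light contact, then let go. After the first one, both cameras showed it about 1.7 mm off in y, so I regripped it and shifted it into line. In the last check, the top coaster's fitted position was within 0.5 mm and 0.003 rad of the base coaster's in each camera's own fit.
- **Camera disagreement:** The two cameras differed by about 2 mm in x and 5 mm in y on absolute position. I aligned using differences within each camera, which agreed.
- **Gate:** I gripped the knob and slid the gate until it stopped. It travelled about 120 mm, not the full 130 mm, so it probably started slightly short of fully open. At the stop, extra pushing raised the force to about 14 N without moving it. The last top picture shows the gate across the whole doorway.
- **Everything else:** By eye in the last pictures, the round coaster, saucer, mug, pawn, owl, die, bell token and the red and orange look-alikes had not moved. I did not measure their positions again. The arm ended clear of everything.

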